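# Move wet rosettes to the drying tray

## Robot

A 6-joint arm with a two-finger parallel gripper is mounted at the origin on the work surface. World frame = base frame: x ahead of the robot, y to its left, z up, the work surface at z = 0. Lengths are in mm, angles in rad, forces in N, time in s.
With the tool pointing down it reaches from about 400 to 925 mm from the base axis. Payload 3.4 kg.
Tool frame: the origin (TCP) lies at the very end of the fingers, on their centre line; the grasp point (between the pads) lies 19 mm behind it (ctrl.pinch_z is the distance from the TCP to the grasp point, in mm); z points along the fingers, y is the direction in which the jaws open and shut (so a half turn about z gives the same grasp; the last joint's range is limited). The gripper opens to 85 mm and grips with 20 to 120 N. Pads are 22 mm wide; open, the fingers measure 114 mm over their backs; the gripper's body (76 mm by 85 mm) begins 54 mm behind the grasp point. The pads swing forward as they close: fully open they stand 13 mm farther back than shut.
Start: joints at [1.105, 0.307, 1.506, -0, 1.328, -0.073], TCP at [220.12, 531.205, 231.305] pointing down, gripper open.
Joint ranges: [-3.12, 3.12], [-1.05, 2.28], [0.14, 2.33], [-1.42, 4.57], [0.1, 2.73], [-2.68, 2.68]. Speed limits (rad/s): [2.57, 2.57, 3.14, 3.14, 3.14, 3.14].

## Interface

Orientations are given as a unit quaternion [x, y, z, w].
In Python, from rig import ctrl gives the robot as it stands.
- The arm moves only by the tool apply_moves, never from a script. Its argument "commands" is a list of rows, each a list of 2 entries, a list of its own where there are three numbers: the shift along the tool's x, y, z each as a share of 0.2 m, from -1 to 1, then the turn about the tool's z as a share of 90 degrees, from -1 to 1. A call has 1 to 12 rows; each row shifts and turns the commanded pose from where the row before left it, along the tool's axes as they then stand; what a row does not reach is not made up. A row lasts 1/12 s, in which the tool goes at most 41.7 mm and 7.16 degrees, less where a joint would pass 70% of its speed; a pose out of reach is approached as far as the arm can. A call with a number of a shift or a turn outside -1 to 1 is refused whole. A call with a gripper value outside its range is refused whole. "jaw" is the opening, from 0 (shut) to 1 (fully open), set as the call begins (left out, the last holds). The fingers move at their own pace and stop on an object; "newtons" is the grip in N (left out, the last holds). Time passes only in rows, so rows that do not move let the fingers close. It gives the time, the measured TCP pose, the force and the opening at its end, in the units of the state.
- ctrl.sense(): the state, without advancing time (a new reading comes with each control period).
- ctrl.capture(name): name is "side" or "top" or "wrist"; returns (picture, depth): 400x640x3 uint8, blue, green, red; 400x640 float32, mm along the optical axis (not along the pixel's ray), 0 where there is no reading.
- ctrl.camera_params(name): a dict with "K" (3x3 intrinsics, pixels), "R" (3x3) and "t" (3): a world point X has camera coordinates R X + t; the wrist camera has in their place "tool_from_camera" (4x4, takes a point from camera to tool coordinates, whose origin is the TCP and whose axes are the flange's). Camera axes: x right, y down, z forward; pixel columns grow to the right and rows downward; lengths in mm; the calibration is good to about 2 mm. A picture is of the moment at which its call begins: read the wrist's pose just before it. camera_params takes no time and is no camera call.
- ctrl.hand_in(): hands the job in, once; it reports no verdict.
The state is a dict: "t": time; "joint_positions": joint angles; "qd": joint speeds; "joint_efforts": joint torques, N m; "position": TCP position; "orientation": TCP orientation; "wrist_force": force on the tool from outside, world axes, zero at the start; "ft_torque": the same for the moment, N m; "width": finger opening in mm.
Only numpy, scipy, OpenCV 4.12 (cv2) and the standard library are available. Lean on these libraries where they do the work, as an engineer would, in place of code of your own. Each camera call takes 0.05 s, during which the arm holds its last target.

## Task

First draw the empty drying tray towards you until it sits square against the stop batten. Then pick up the lifter and use its blade to carry every freshly lacquered rosette from the spray rack to the tray, level all the way and set down centred on a pair of rails of its own, without the gripper or arm ever touching the wet rosettes. Finally lay the lifter flat on its rubber mat, with the tray still against the batten and the other things on the bench left where they were.

Things in the scene. Friction and masses are not known exactly. Their poses are not given: they have to be found in the camera images.
- tray: Loose plywood drying tray, about 0.75 kg, standing 40 to 65 mm beyond the stop batten, open in front. Origin: underside, on bench level; +x from open front to back. Front edge at x = -70 mm, width 332 mm (y), base 8 mm thick, side cheeks 36 mm high. Its back lip, a board 12 mm thick and 64 mm high across the full width, has its outer face at x = +55 mm; a finger can hook behind it.
- slot0 (a point): A resting place in the tray, at the tray's (-12, +126, 40) mm, axes as the tray: middle of a pair of rails at the height of their tops, where the middle of a rosette's underside belongs. The rails run along x from the tray's x = -68 to +43 mm, are 8 mm thick, stand 32 mm above the tray's base, and leave a free gap of 46 mm between the two of a pair.
- slot1 (a point): The same for the tray's pair of rails at y = +42 mm.
- slot2 (a point): The same for the tray's pair of rails at y = -42 mm.
- slot3 (a point): The same for the tray's pair of rails at y = -126 mm.
- stop: Fixed dark batten screwed to the bench, 40 mm (x) by 260 mm (y), 14 mm high. Origin: middle of its underside. Its far face (x = +20 mm) is the stop: with the tray hard against it and square, the tray's origin is at x = +90 mm in the batten's frame.
- rack: Fixed spray rack: grey base board 140 mm (x) by 332 mm (y), 8 mm thick, open in front, with four pairs of aluminium rails along x. Origin: middle of its underside; +x points away from the robot. A blade slides in from the front, between the two rails of a pair and under the rosette.
- bay0 (a point): Middle of the rack's pair of rails at y = +126 mm, at the height of the rail tops (40 mm above the bench), axes as the rack. The rails run along x from -56 to +56 mm, are 8 mm thick and 32 mm high above the base, with a free gap of 46 mm between the two of a pair.
- bay1 (a point): The same for the rack's pair at y = +42 mm.
- bay2 (a point): The same for the rack's pair at y = -42 mm.
- bay3 (a point): The same for the rack's pair at y = -126 mm.
- rosette0: Freshly lacquered dark wooden rosette: square block 70 x 70 mm, 18 mm thick, turned rings 6 mm higher on top, about 65 g. Origin: middle of its underside. If present it starts flat on the rails at bay0 of the rack, within 10 mm of the middle and turned up to 4 degrees. Which rosettes are present varies.
- rosette1: The same kind of rosette, starting at bay1 if present.
- rosette2: The same kind of rosette, starting at bay2 if present.
- rosette3: The same kind of rosette, starting at bay3 if present.
- lifter: Lifter, 0.28 kg: flat steel blade 4 mm thick with a pale wooden handle above its rear. Origin: underside of the blade, below the grip; +x to the tip. Tongue 30 mm wide to the tip at x = 95 mm; heel 64 mm wide, x -70 to -5. Handle: bar along x, 24 mm wide, x -78 to 22, 44 to 70 mm above the underside, on two posts (front one ends at x = 10). A rosette rides with its middle at about x = 67 mm.
- mat: Fixed black rubber mat, 220 mm (x) by 90 mm (y), 4 mm thick: the lifter's place. Origin: middle of its underside (bench level).
- mallet: Bystander: carver's mallet standing on its head (74 mm across, 217 mm high with the handle up). Origin: underside.
- sander: Bystander: cork sanding block 110 x 66 x 30 mm. Origin: middle of underside.
- glue: Bystander: white bottle with a green cap, 64 mm across, 170 mm high. Origin: underside.
- square: Bystander: try square, wooden stock 120 mm and steel blade 180 mm, lying flat. Origin: under the stock.
- tin: Bystander: metal lacquer tin, 100 mm across, 116 mm high. Origin: underside.
- segment: Bystander: curved pale wooden frame segment, about 200 mm long and 22 mm high. Origin: under its middle.
Mind the look-alikes: they are no part of the job. Leave any orange look-alike of the rosette2 alone.

How it is judged (in metres and radians):
On the way, in this order (a step that is already met when the one before it is completed fails the run):
1. the drying tray is drawn up square against the stop batten (x of tray in the frame of stop below 0.096 m and y of tray in the frame of stop between -0.08 and 0.08 m and angle between the x axis of tray and the x axis of stop, either way round below 0.05 rad), for 0.3 s.
2. every rosette present rests on a pair of rails of the tray ((y of rosette0 in the frame of slot0 between -0.011 and 0.011 m or y of rosette0 in the frame of slot1 between -0.011 and 0.011 m or y of rosette0 in the frame of slot2 between -0.011 and 0.011 m or y of rosette0 in the frame of slot3 between -0.011 and 0.011 m) and x of rosette0 in the frame of slot1 between -0.022 and 0.022 m and z of rosette0 in the frame of slot1 between -0.004 and 0.004 m and angle between each of rosette0, rosette1, rosette2, rosette3's own z axis and vertical below 0.06 rad and contact force between each of rosette0, rosette1, rosette2, rosette3 and tray above 0.1 N and (y of rosette1 in the frame of slot0 between -0.011 and 0.011 m or y of rosette1 in the frame of slot1 between -0.011 and 0.011 m or y of rosette1 in the frame of slot2 between -0.011 and 0.011 m or y of rosette1 in the frame of slot3 between -0.011 and 0.011 m) and x of rosette1 in the frame of slot1 between -0.022 and 0.022 m and z of rosette1 in the frame of slot1 between -0.004 and 0.004 m and (y of rosette2 in the frame of slot0 between -0.011 and 0.011 m or y of rosette2 in the frame of slot1 between -0.011 and 0.011 m or y of rosette2 in the frame of slot2 between -0.011 and 0.011 m or y of rosette2 in the frame of slot3 between -0.011 and 0.011 m) and x of rosette2 in the frame of slot1 between -0.022 and 0.022 m and z of rosette2 in the frame of slot1 between -0.004 and 0.004 m and (y of rosette3 in the frame of slot0 between -0.011 and 0.011 m or y of rosette3 in the frame of slot1 between -0.011 and 0.011 m or y of rosette3 in the frame of slot2 between -0.011 and 0.011 m or y of rosette3 in the frame of slot3 between -0.011 and 0.011 m) and x of rosette3 in the frame of slot1 between -0.022 and 0.022 m and z of rosette3 in the frame of slot1 between -0.004 and 0.004 m), for 0.2 s.
At the end, for the whole second after the job is handed in: Tray within 6 mm of the batten, square to 0.05 rad; each rosette level on its own pair of tray rails, within 11 mm across and 22 mm along; lifter flat on the mat, within 30 mm of its middle line and -70 to +50 mm along it; all at rest (all of step 1 and all of step 2 and x of lifter in the frame of mat between -0.07 and 0.05 m and y of lifter in the frame of mat between -0.03 and 0.03 m and z of lifter in the frame of mat below 0.009 m and angle between lifter's own z axis and vertical below 0.06 rad and contact force between lifter and mat above 0.3 N and linear speed of each of rosette0, rosette1, rosette2, rosette3, tray, lifter below 0.02 m/s); the robot touches nothing.
It fails at once if the gripper or arm touches a wet rosette (contact force between any of the fingers, the arm and rosette0 above 0.3 N or contact force between any of the fingers, the arm and rosette1 above 0.3 N or contact force between any of the fingers, the arm and rosette2 above 0.3 N or contact force between any of the fingers, the arm and rosette3 above 0.3 N).
It fails at once if a rosette is tilted by more than 0.25 rad or falls (angle between any of rosette0, rosette1, rosette2, rosette3's own z axis and vertical above 0.25 rad or height (world z) of any of rosette0, rosette1, rosette2, rosette3 below 0.025 m).
It fails at once if another thing on the bench is pushed more than 30 mm or tipped over (distance of any of mallet, sander, glue, square, tin, segment from where it was at the start of the episode above 0.03 m or angle between any of mallet, glue, tin's own z axis and vertical above 0.5 rad).
Of rosette0, rosette1, rosette2, rosette3 only 3 to 4 are there at a start; the rules pass over those that are not, and their reading is None.
At some moment in a run one of tray, lifter may be knocked a few centimetres aside while the robot is not near it.
It also fails if it takes over 210 s, if anything falls off the work surface, if the arm or the gripper's body presses on something with over 40 N, if the wrist force passes 120 N, or if a joint passes its speed limit or range.

## Working session

There is one attempt and no reset: what is moved stays moved. The work goes in short steps, Python scripts to look and compute and a tool call to move; the robot and the scene stay as the last step left them, time stands still between calls to the robot, and variables do not carry over. Pictures are saved under pics/ and viewed, and the job is handed in when it is done.

Besides the shell and the picture viewer there is one more tool, called as name([rows], argument=value, ...), one row to a line, values as JSON. apply_moves: Moves the arm, as the interface text tells. Its arguments: {"type":"object","properties":{"commands":{"type":"array"},"jaw":{"type":"number"},"newtons":{"type":"number"}},"required":["commands"]}

```bash
ls -R . | head -50; mkdir -p pics; python3 - <<'E'
from rig import ctrl
import cv2
print(ctrl.sense())
for n in ("top","side"):
    im,d=ctrl.capture(n); cv2.imwrite(f"pics/{n}0.png",im)
    import numpy as np
    np.save(f"pics/{n}0.npy",d)
    print(n,ctrl.camera_params(n))
print(ctrl.camera_params("wrist"), ctrl.pinch_z)
E
```

```text
.:
pics

./pics:
{'t': 0.0, 'joint_positions': array([ 1.10449664e+00,  3.07562491e-01,  1.50771667e+00, -1.87605161e-05,
        1.32839481e+00, -7.34850926e-02]), 'qd': array([ 0.00019943,  0.00168223,  0.00038594,  0.0024463 , -0.000949  ,
        0.00024232]), 'joint_efforts': array([ 1.13998904e-03, -4.57550991e+01, -2.51910567e+01, -4.42028067e-04,
        1.29864729e-02, -2.91937823e-06]), 'position': array([219.79970417, 530.54964502, 230.37073832]), 'orientation': array([ 1.95144643e-01,  9.80773922e-01, -1.00541407e-03, -2.68694438e-04]), 'wrist_force': array([-0.30581094, -0.84839717, -0.18268129]), 'ft_torque': array([-0.0053027 , -0.04380344, -0.00513239]), 'width': 85.4003764776927}
top {'K': array([[455.50835641,   0.        , 313.86893892],
       [  0.        , 455.50835641, 198.85979063],
       [  0.        ,   0.        ,   1.        ]]), 'R': array([[-0.0142634 , -0.99974797, -0.0173364 ],
       [-0.98803492,  0.01675493, -0.15331757],
       [ 0.1535694 ,  0.01494214, -0.98802488]]), 't': array([ -34.64673656,  500.2261463 , 1305.84781086])}
side {'K': array([[
[... 198 characters left out ...]
,
       [-0.39983964, -0.54847263, -0.73437459],
       [ 0.41254399,  0.60777781, -0.67853783]]), 't': array([-439.07305444,  207.8752931 , 1080.26331736])}
{'K': array([[319.18598622,   0.        , 322.81980673],
       [  0.        , 319.18598622, 200.98181472],
       [  0.        ,   0.        ,   1.        ]]), 'tool_from_camera': array([[-2.43769630e-05, -9.45768503e-01, -3.24841406e-01,
         8.29711611e+01],
       [ 9.99999991e-01, -6.60929065e-05,  1.17385364e-04,
        -1.11197083e+00],
       [-1.32489092e-04, -3.24841400e-01,  9.45768496e-01,
        -1.42942405e+02],
       [ 0.00000000e+00,  0.00000000e+00,  0.00000000e+00,
         1.00000000e+00]])} 18.700000000000003
```

View pics/top0.png

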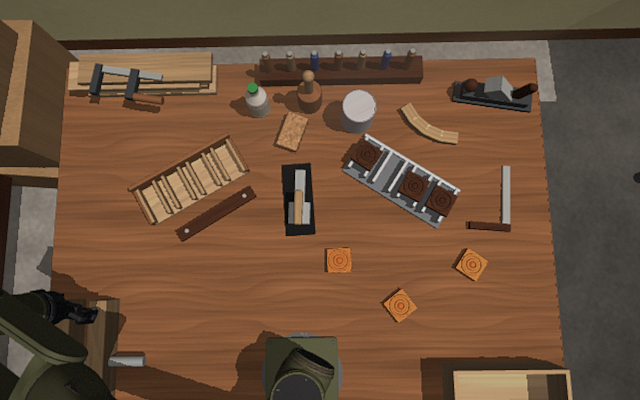

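View pics/side0.png

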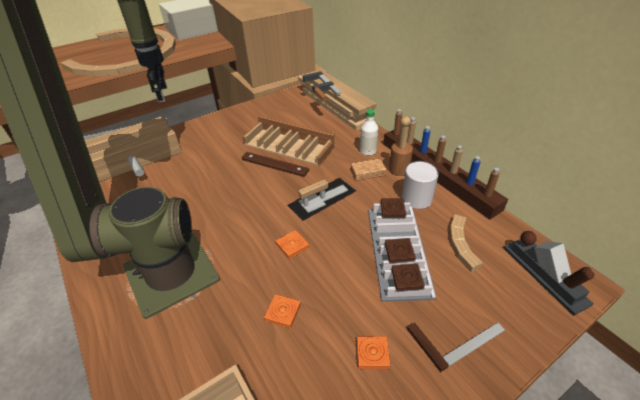

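The dark rosettes lie in the rack at top-image pixels (367,153), (414,185) and (441,199). The orange look-alikes at (338,260), (472,264) and (400,305) are loose on the bench and get left alone. I'll enlarge the crops and measure next.

```bash
cat > h.py <<'E'
import numpy as np, cv2, json
from scipy.spatial.transform import Rotation as Rot
from rig import ctrl
def cam(name):
    p=ctrl.camera_params(name)
    if name=="wrist":
        s=ctrl.sense(); Rt=Rot.from_quat(s["orientation"]).as_matrix(); T=np.eye(4);T[:3,:3]=Rt;T[:3,3]=s["position"]
        W=T@p["tool_from_camera"]; R=W[:3,:3].T; t=-R@W[:3,3]
        return np.array(p["K"]),R,t
    return np.array(p["K"]),np.array(p["R"]),np.array(p["t"])
def ray(c,uv,z):
    K,R,t=c; uv=np.atleast_2d(uv).astype(float)
    d=np.c_[uv,np.ones(len(uv))]@np.linalg.inv(K).T@R; o=-R.T@t
    s=(z-o[2])/d[:,2]; return o+s[:,None]*d
def proj(c,X):
    K,R,t=c; Y=np.atleast_2d(X)@R.T+t; Y=Y@K.T; return Y[:,:2]/Y[:,2:]
def ortho(c,im,z,x0,x1,y0,y1,s):
    "plane z view; up=+x, left=+y; s px/mm"
    W=int((y1-y0)*s);H=int((x1-x0)*s)
    X=np.array([[x1,y1,z],[x1,y0,z],[x0,y0,z],[x0,y1,z]],float)
    q=proj(c,X).astype(np.float32); d=np.float32([[0,0],[W,0],[W,H],[0,H]])
    return cv2.warpPerspective(im,cv2.getPerspectiveTransform(q,d),(W,H),flags=cv2.INTER_CUBIC)
def pts(c,D):
    K,R,t=c; v,u=np.mgrid[:D.shape[0],:D.shape[1]]
    P=np.stack([(u-K[0,2])/K[0,0]*D,(v-K[1,2])/K[1,1]*D,D],-1)
    return (P-t)@R
E
python3 - <<'E'
from h import *
im=cv2.imread("pics/top0.png");D=np.load("pics/top0.npy");c=cam("top")
px=dict(tray_bl=(128,188),tray_br=(233,137),stopL=(182,239),stopR=(252,190),matL=(300,165),rackL=(370,136),rackR=(460,190),ros0=(367,153),ros2=(414,185),ros3=(441,199),mallet=(308,80),glue=(253,90),tin=(359,105),sander=(293,131))
P=pts(c,D)
for k,(u,v) in px.items(): print(k,P[v,u].round(0), ray(c,(u,v),20)[0].round(0))
o=lambda r,f: cv2.imwrite(f,cv2.resize(im[r[1]:r[3],r[0]:r[2]],None,fx=5,fy=5,interpolation=cv2.INTER_CUBIC))
o((120,125,275,245),"pics/c_tray.png"); o((335,125,475,240),"pics/c_rack.png"); o((270,150,330,250),"pics/c_lift.png")
E
```

```text
tray_bl [537. 501.  64.] [545. 519.  20.]
tray_br [703. 206.   7.] [699. 203.  20.]
stopL [389. 354.  10.] [389. 351.  20.]
stopR [534. 145.  11.] [533. 144.  20.]
matL [611.  -1.   3.] [607.  -2.  20.]
rackL [ 695. -217.   15.] [ 694. -216.   20.]
rackR [ 525. -485.    0.] [ 522. -479.   20.]
ros0 [ 629. -201.   63.] [ 640. -205.   20.]
ros2 [ 531. -334.   63.] [ 539. -343.   20.]
ros3 [ 489. -410.   61.] [ 496. -421.   20.]
mallet [796. -34. 209.] [878. -29.  20.]
glue [786. 119. 172.] [849. 142.  20.]
tin [ 757. -177.  116.] [ 793. -186.   20.]
sander [711.  18.  29.] [714.  19.  20.]
```

View pics/c_tray.png

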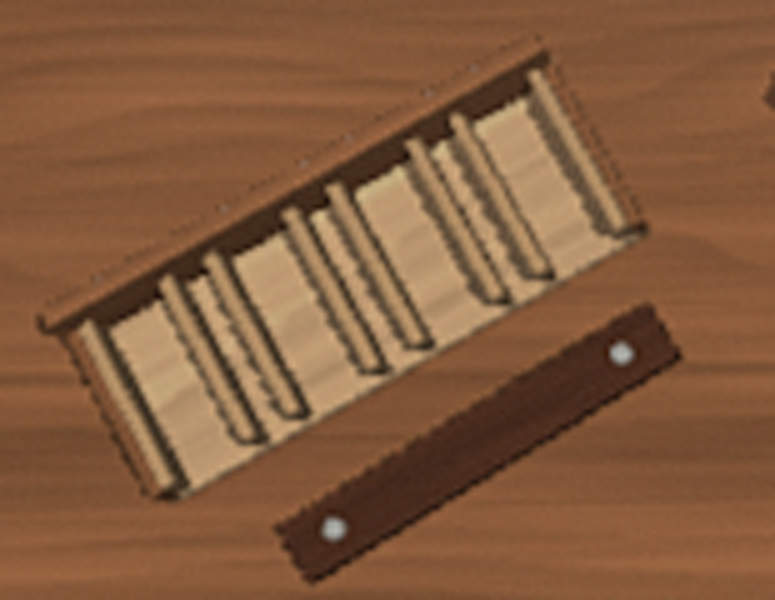

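View pics/c_rack.png

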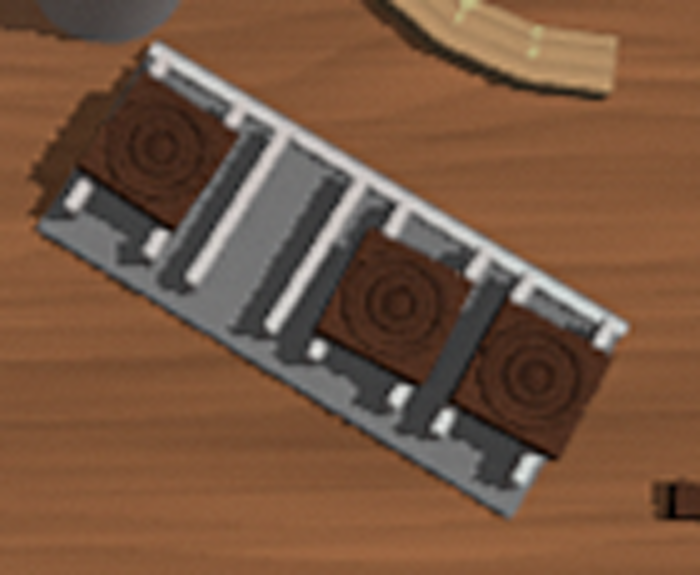

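View pics/c_lift.png

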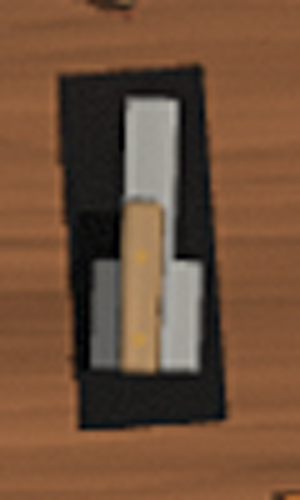

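apply_moves([
  [[0, 0, -0.15], 0.078],
  [[0, 0, -0.15], 0.078],
  [[0, 0, -0.15], 0.078],
  [[0, 0, -0.15], 0.078],
  [[0, 0, 0], 0.078],
  [[0, 0, 0], 0.078],
  [[0, 0, 0], 0.078],
  [[0, 0, 0], 0.078],
  [[0, 0, 0], 0.078],
  [[0, 0, 0], 0.078],
  [[0, 0, 0], 0.078],
  [[0, 0, 0], 0.078],
], jaw=0)

```text
t: 1.1
position: [219.9, 530.9, 350.7]
orientation: [0.804, 0.594, -0.001, 0.0]
wrist_force: [-0.2, 1.2, 0.3]
width: -0.2
```

apply_moves([
  [[0, 0, 0], 0.078],
  [[0, 0, 0], 0.078],
  [[0, 0, 0], 0.078],
  [[0, 0, 0], 0.078],
  [[0, 0, 0], 0.078],
  [[0, 0, 0], 0.078],
  [[0, 0, 0], 0],
  [[0, 0, 0], 0],
])

```text
t: 1.77
position: [220.0, 531.0, 350.8]
orientation: [0.963, 0.27, -0.0, 0.0]
wrist_force: [0.0, 0.4, 0.3]
width: 0.2
```

```bash
cat >> h.py <<'E'
def pose():
    s=ctrl.sense(); R=Rot.from_quat(s["orientation"]).as_matrix()
    return s["position"],R,np.degrees(np.arctan2(R[1,0],R[0,0])),s
def delta(target,yaw=None):
    "shares: shift in tool axes as they stand; turn needed for tool x at yaw deg"
    p,R,y,s=pose()
    d=R.T@(np.array(target)-p)/200
    out=f"at {p.round(1)} yaw {y:.2f} shift(share) {d.round(4)}"
    if yaw is not None:
        tt=-((yaw-y+180)%360-180); out+=f" turn {tt/90:.4f}"
        a=np.radians(yaw); Rn=np.array([[np.cos(a),np.sin(a),0],[np.sin(a),-np.cos(a),0],[0,0,-1]])
        out+=f" shift after turn {(Rn.T@(np.array(target)-p)/200).round(4)}"
    print(out, "F",s["wrist_force"].round(1),"w",round(s["width"],1),"t",round(s["t"],2))
def snap(name,f=None,s=1):
    c=cam(name); im,D=ctrl.capture(name)
    if f: cv2.imwrite("pics/"+f+".png",im); np.save("pics/"+f+".npy",D); np.savez("pics/"+f+"_c.npz",K=c[0],R=c[1],t=c[2])
    return c,im,D
def load(f):
    z=np.load("pics/"+f+"_c.npz"); return (z["K"],z["R"],z["t"]),cv2.imread("pics/"+f+".png"),np.load("pics/"+f+".npy")
E
python3 -c "
from h import *
delta([480,270,350],30)"
```

```text
at [220.  531.  350.8] yaw 31.33 shift(share) [0.432  1.7905 0.0047] turn 0.0147 shift after turn [0.4733 1.78   0.0041] F [0.  0.4 0.3] w 0.2 t 1.77
```

apply_moves([
  [[0.043, 0.18, 0], 0],
  [[0.043, 0.18, 0], 0],
  [[0.043, 0.18, 0], 0],
  [[0.043, 0.18, 0], 0],
  [[0.043, 0.18, 0], 0],
  [[0.043, 0.18, 0], 0],
  [[0.043, 0.18, 0], 0],
  [[0.043, 0.18, 0], 0],
  [[0.043, 0.18, 0], 0],
  [[0.043, 0.18, 0], 0],
  [[0, 0, 0], 0],
  [[0, 0, 0], 0],
])

```text
t: 2.77
position: [481.1, 266.0, 350.8]
orientation: [0.963, 0.268, -0.0, 0.0]
wrist_force: [-0.0, 0.6, -0.1]
width: 0.2
```

```bash
python3 -c "
from h import *
delta([480,270,350],30)
snap('wrist','w1')"
```

```text
at [481.1 266.  350.8] yaw 31.06 shift(share) [ 0.0058 -0.0202  0.0041] turn 0.0117 shift after turn [ 0.0054 -0.0203  0.0041] F [-0.   0.6 -0.1] w 0.2 t 2.77
```

View pics/w1.png

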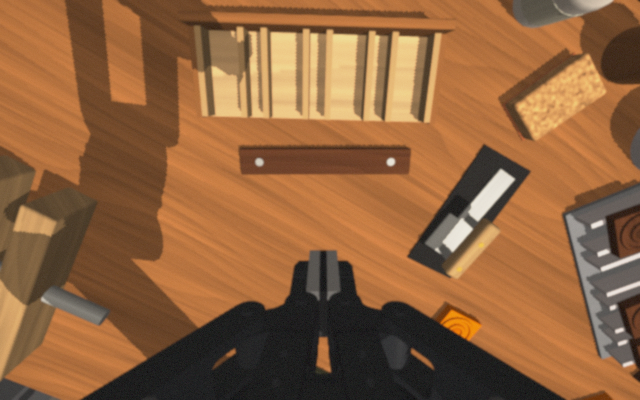

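```bash
python3 -c "
from h import *
c,im,D=load('w1')
cv2.imwrite('pics/z1.png',cv2.resize(im[0:190,175:465],None,fx=2.75,fy=2.75,interpolation=cv2.INTER_CUBIC))
cv2.imwrite('pics/z2.png',cv2.resize(im[135:290,400:540],None,fx=4,fy=3.75,interpolation=cv2.INTER_CUBIC))
"
```

```text
(no output)
```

View pics/z1.png

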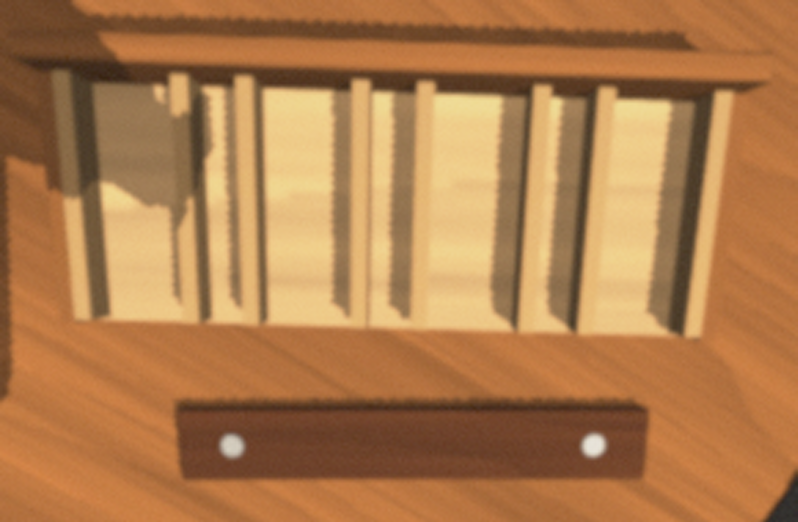

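```bash
cat >> h.py <<'E'
from scipy.optimize import least_squares
def fit(c,model,uv,x0):
    "model pts (object frame), returns x,y,yaw(deg), rms px"
    M=np.array(model,float);uv=np.array(uv,float)
    def f(p):
        a=np.radians(p[2]);R=np.array([[np.cos(a),-np.sin(a),0],[np.sin(a),np.cos(a),0],[0,0,1]])
        return (proj(c,M@R.T+[p[0],p[1],0])-uv).ravel()
    r=least_squares(f,x0,x_scale=[10,10,1]); return r.x.round(2),np.sqrt((r.fun**2).mean()).round(2),r.fun.reshape(-1,2).round(1)
def unz(p,off,f): 
    p=np.array(p,float);f=np.array(f,float);return (p+.5)/f-.5+np.array(off)
def inframe(P,o):
    a=np.radians(o[2]);d=np.array(P[:2])-o[:2];return np.array([d[0]*np.cos(a)+d[1]*np.sin(a),-d[0]*np.sin(a)+d[1]*np.cos(a)])
def outframe(q,o):
    a=np.radians(o[2]);return np.array([o[0]+q[0]*np.cos(a)-q[1]*np.sin(a),o[1]+q[0]*np.sin(a)+q[1]*np.cos(a)])
E
python3 -c "
from h import *
c,im,D=load('w1')
b=unz([(178,407),(645,410),(643,477),(182,477)],(175,0),2.75)
s=fit(c,[(20,130,14),(20,-130,14),(-20,-130,14),(-20,130,14)],b,[470,240,30]);print(s)
ys=[153,99,69,15,-15,-69,-99,-153]
t=unz([(84,318),(193,320),(252,321),(359,326),(420,327),(526,330),(586,331),(692,335)],(175,0),2.75)
r=fit(c,[(-68,y,40) for y in ys],t,[560,330,30]);print(r)
# lip top outer corners z=64
print('tray in stop',inframe(r[0],s[0]),r[0][2]-s[0][2])
# lip top via depth
P=pts(c,D)
for uv in [(195,18),(240,20),(320,22),(400,25),(440,27),(300,165),(320,60)]: print(uv,P[uv[1],uv[0]].round(1), inframe(P[uv[1],uv[0]],r[0]).round(1))
print(proj(c,[[*outframe((55,y),r[0]),64] for y in (166,-166)]))
"
```

```text
(array([468.34, 253.85,  30.89]), np.float64(0.92), array([[-1.3, -0.1],
       [ 1.8, -0.7],
       [ 0.1,  0.8],
       [-0.6,  0.4]]))
(array([577.42, 330.89,  29.47]), np.float64(0.25), array([[-0.1, -0.2],
       [-0.4,  0.1],
       [-0.1,  0.4],
       [ 0.2, -0.3],
       [-0.3, -0. ],
       [ 0.2, -0. ],
       [ 0.1,  0.2],
       [ 0.5, -0.1]]))
tray in stop [133.15917522  10.11148138] -1.4200000000000017
(195, 18) [545.2 481.1  62.6] [ 45.9 146.7]
(240, 20) [571.  433.9  63.7] [45.  92.9]
(320, 22) [618.3 351.1  64.1] [45.5 -2.5]
(400, 25) [664.8 267.5  64.7] [ 44.9 -98.2]
(440, 27) [687.7 225.2  64.6] [  44.1 -146.2]
(300, 165) [443.8 282.8  14.7] [-140.    23.9]
(320, 60) [586.4 332.5   8. ] [ 8.6 -3. ]
[[177.31238062   8.4705233 ]
 [457.72851669  17.28414508]]
```

```bash
python3 -c "
from h import *
s=[468.34,253.85,30.89]
delta([*outframe((228,10),s),30])"
```

```text
at [480.  267.  350.9] yaw 31.14 shift(share) [ 1.0576 -0.0176  1.6038] F [ 0.6  0.6 -0.4] w 0.1 t 2.82
```

apply_moves([
  [[0.2, -0.003, 0.02], 0],
  [[0.2, -0.003, 0.1], 0],
  [[0.2, -0.003, 0.15], 0],
  [[0.2, -0.003, 0.15], 0],
  [[0.2, -0.003, 0.18], 0],
  [[0.058, -0.003, 0.19], 0],
  [[0, 0, 0.19], 0],
  [[0, 0, 0.19], 0],
  [[0, 0, 0.19], 0],
  [[0, 0, 0.14], 0],
  [[0, 0, 0.1], 0],
  [[0, 0, 0], 0],
])

```text
t: 3.82
position: [632.6, 366.8, 44.6]
orientation: [0.963, 0.27, -0.005, 0.001]
wrist_force: [-0.0, -0.2, -0.6]
width: 0.3
```

```bash
python3 -c "
from h import *
s=[468.34,253.85,30.89]
p,R,y,_=pose();print(inframe(p,s))
delta([*outframe((228,10),s),30],30.9)
snap('wrist','w2');snap('side','s2')"
```

```text
[198.94122639  12.63054658]
at [632.6 366.8  44.6] yaw 31.35 shift(share) [0.146  0.0144 0.0716] turn 0.0050 shift after turn [0.1453 0.0132 0.0732] F [-0.  -0.2 -0.6] w 0.3 t 3.82
```

View pics/w2.png

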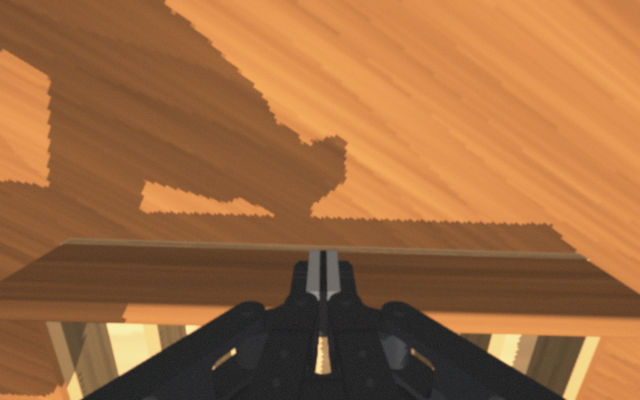

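apply_moves([
  [[0.05, 0, 0], 0],
  [[0, 0, 0.05], 0],
  [[0, 0, 0.03], 0],
  [[-0.03, 0, 0], 0],
  [[-0.03, 0, 0], 0],
  [[-0.03, 0, 0], 0],
  [[-0.03, 0, 0], 0],
  [[-0.03, 0, 0], 0],
  [[-0.03, 0, 0], 0],
  [[0, 0, 0], 0],
])

```text
t: 4.75
position: [614.4, 352.5, 35.3]
orientation: [0.963, 0.268, -0.0, 0.0]
wrist_force: [-0.6, -0.3, 0.4]
width: -0.0
```

```bash
python3 -c "
from h import *
s=[468.34,253.85,30.89]
p,R,y,_=pose();print(inframe(p,s))
delta([*outframe((158,10),s),30],30.9)"
```

```text
[175.9911744    9.62862645]
at [614.4 352.5  35.3] yaw 31.13 shift(share) [-0.0899 -0.0022  0.0266] turn 0.0025 shift after turn [-0.09   -0.0019  0.0266] F [-0.6 -0.3  0.4] w -0.0 t 4.75
```

apply_moves([
  [[-0.02, 0, 0], 0],
  [[-0.02, 0, 0], 0],
  [[-0.02, 0, 0], 0],
  [[-0.02, 0, 0], 0],
])

```text
t: 5.08
position: [602.6, 345.4, 35.3]
orientation: [0.963, 0.268, 0.001, -0.0]
wrist_force: [4.2, 2.3, -0.3]
width: 0.2
```

apply_moves([
  [[-0.015, 0, 0], 0],
  [[0, 0, 0], 0],
])

```text
t: 5.25
position: [599.2, 343.4, 35.3]
orientation: [0.963, 0.268, 0.0, -0.0]
wrist_force: [3.5, 2.5, 1.7]
width: 0.0
```

apply_moves([
  [[-0.015, 0, 0], 0],
  [[0, 0, 0], 0],
])

```text
t: 5.42
position: [597.2, 343.2, 35.3]
orientation: [0.963, 0.268, 0.001, -0.001]
wrist_force: [4.0, 4.9, 1.0]
width: 0.1
```

```bash
python3 -c "
from h import *
s=[468.34,253.85,30.89]
p,R,y,_=pose();print(inframe(p,s))
delta([*outframe((158,10),s),30],30.9)
snap('top','t3');snap('wrist','w3')
c,im,D=load('t3')
cv2.imwrite('pics/t3z.png',cv2.resize(im[125:245,120:275],None,fx=5,fy=5,interpolation=cv2.INTER_CUBIC))"
```

```text
[156.40869625  10.51532988]
at [597.2 343.2  35.3] yaw 31.11 shift(share) [0.0079 0.0026 0.0266] turn 0.0024 shift after turn [0.008  0.0026 0.0266] F [4.  4.9 1. ] w 0.1 t 5.42
```

View pics/t3z.png

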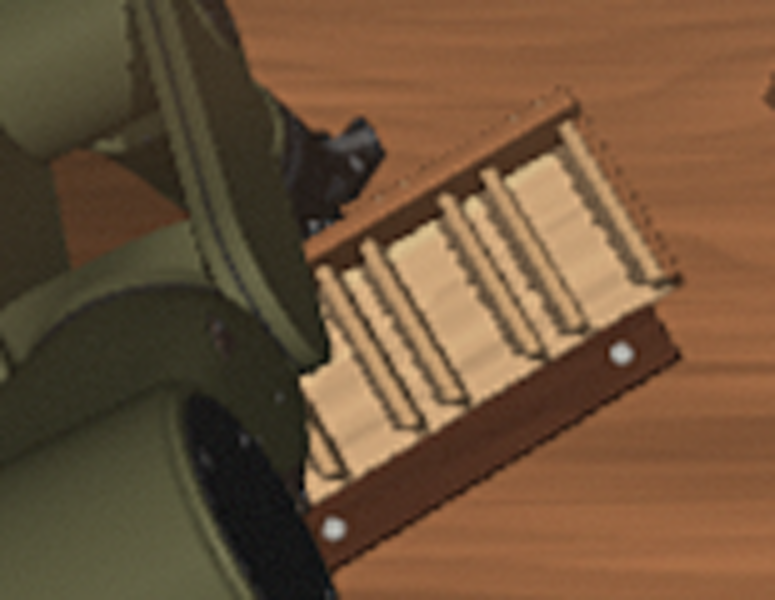

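View pics/w3.png

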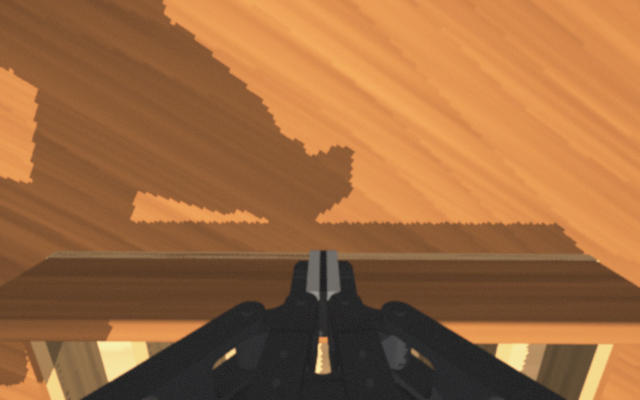

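apply_moves([
  [[-0.01, 0, 0], 0],
  [[0, 0, 0], 0],
])

```text
t: 5.68
position: [596.3, 343.1, 35.5]
orientation: [0.963, 0.268, 0.002, -0.002]
wrist_force: [4.4, 6.9, -1.2]
width: -0.1
```

apply_moves([
  [[-0.01, 0, 0], 0],
  [[0, 0, 0], 0],
])

```text
t: 5.85
position: [596.1, 343.1, 36.1]
orientation: [0.963, 0.268, 0.004, -0.002]
wrist_force: [6.6, 9.0, -0.9]
width: 0.1
```

apply_moves([
  [[-0.01, 0, 0], 0],
  [[0, 0, 0], 0],
])

```text
t: 6.02
position: [595.9, 342.9, 36.8]
orientation: [0.963, 0.268, 0.005, -0.002]
wrist_force: [9.4, 10.1, 0.2]
width: 0.1
```

apply_moves([
  [[0.1, 0, 0], 0],
  [[0.05, 0, 0], 0],
  [[0, 0, -0.15], 0],
  [[0, 0, -0.19], 0],
  [[0, 0, -0.19], 0],
  [[-0.05, 0, -0.19], 0],
  [[-0.15, 0, -0.19], 0],
  [[-0.18, 0, -0.19], 0],
  [[-0.18, 0, -0.19], 0],
  [[-0.18, 0, -0.19], 0],
  [[-0.1, 0, -0.1], 0],
  [[0, 0, 0], 0],
])

```text
t: 7.02
position: [492.3, 278.9, 327.2]
orientation: [0.963, 0.268, 0.001, 0.0]
wrist_force: [0.4, 1.2, 0.9]
width: -0.0
```

apply_moves([
  [[0, 0.02, 0], 0],
  [[0, 0, 0], 0],
  [[0, 0, 0], 0],
])

```text
t: 7.27
position: [497.6, 277.1, 320.0]
orientation: [0.963, 0.268, -0.002, 0.0]
wrist_force: [0.1, 0.3, -0.2]
width: 0.2
```

```bash
python3 -c "
from h import *
delta([480,267,350],31)
snap('wrist','w4')
c,im,D=load('w4')
cv2.imwrite('pics/w4z.png',cv2.resize(im[10:200,175:465],None,fx=2.75,fy=2.75,interpolation=cv2.INTER_CUBIC))
"
```

```text
at [497.6 277.1 320. ] yaw 31.11 shift(share) [-0.102  -0.0025 -0.1498] turn 0.0013 shift after turn [-0.1013 -0.0022 -0.1502] F [ 0.1  0.3 -0.2] w 0.2 t 7.27
```

View pics/w4.png

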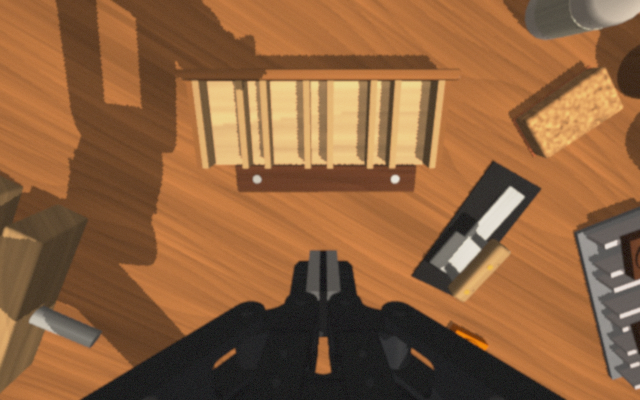

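View pics/w4z.png

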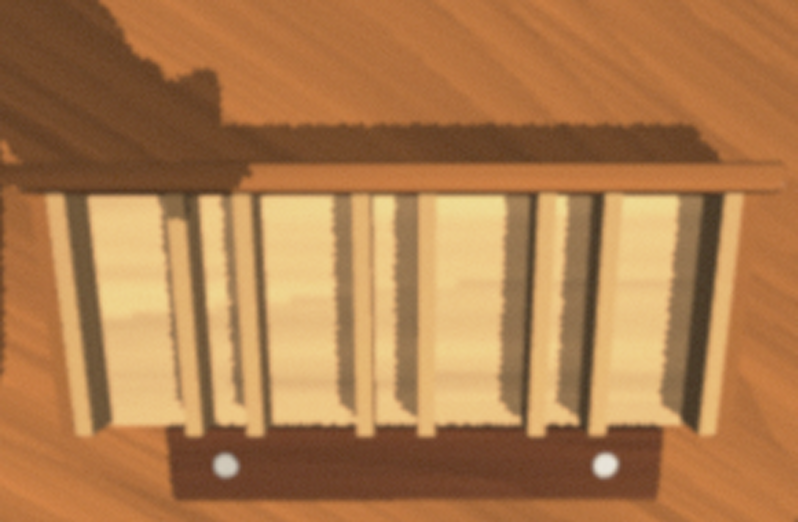

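```bash
python3 -c "
from h import *
c,im,D=load('w4')
ys=[153,99,69,15,-15,-69,-99,-153]
t=unz([(84,435),(194,435),(256,435),(365,435),(427,435),(536,435),(597,435),(707,435)],(175,10),2.75)
r=fit(c,[(-68,y,40) for y in ys],t,[560,330,30]);print(r[:2])
b=unz([(656,497),(176,498)],(175,10),2.75)
s=fit(c,[(-20,-130,14),(-20,130,14)],b,[470,240,30]);print(s)
for st in (s[0],[468.34,253.85,30.89]): print('tray in stop',inframe(r[0],st),r[0][2]-st[2])
cv2.imwrite('pics/w4l.png',cv2.resize(im[150:310,400:550],None,fx=4,fy=3.75,interpolation=cv2.INTER_CUBIC))
"
```

```text
(array([539.98, 307.96,  31.11]), np.float64(0.12))
(array([469.53, 253.48,  31.24]), np.float64(0.76), array([[ 1.1,  0.1],
       [-1.1,  0.1]]))
tray in stop [88.48955683 10.04346717] -0.129999999999999
tray in stop [89.25780317  9.65537532] 0.21999999999999886
```

View pics/w4l.png

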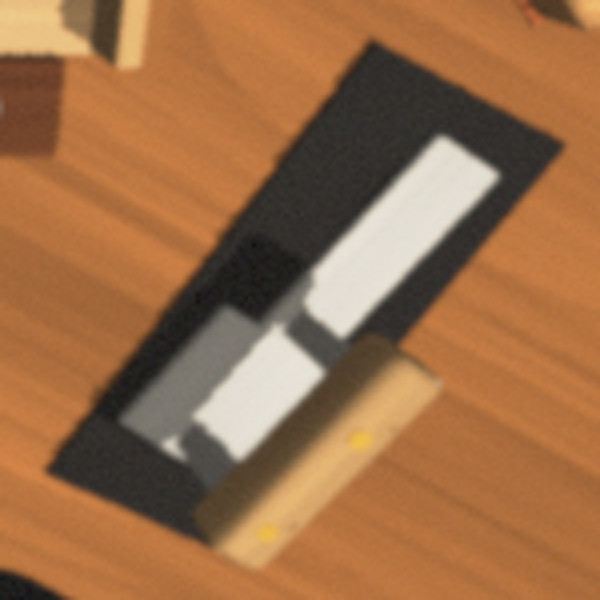

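```bash
python3 -c "
from h import *
c=cam('top')
f=5
m=fit(c,[(110,45,4),(110,-45,4),(-110,-45,4),(-110,45,4)],unz([(60,75),(203,66),(227,418),(80,430)],(270,150),f),[550,0,0]);print('mat',m)
l=fit(c,[(95,15,8),(95,-15,8),(-70,-32,8),(-70,32,8)],unz([(125,97),(180,99),(199,371),(91,372)],(270,150),f),[550,0,0]);print('lift',l)
h=fit(c,[(22,12,74),(22,-12,74),(-78,-12,74),(-78,12,74)],unz([(123,202),(162,202),(158,371),(122,371)],(270,150),f),[550,0,0]);print('lift handle',h)
c,im,D=load('w4')
f=(4,3.75)
m=fit(c,[(110,45,4),(110,-45,4),(-110,45,4)],unz([(373,40),(564,145),(48,467)],(400,150),f),[550,0,0]);print('mat',m)
l=fit(c,[(95,15,8),(95,-15,8)],unz([(440,134),(500,177)],(400,150),f),[550,0,0]);print('lift',l[:2])
P=pts(c,D)
u,v=unz((330,470),(400,150),f).astype(int);print(P[v,u])
"
```

```text
mat (array([506.57,   5.92,   3.04]), np.float64(0.41), array([[-0.4, -0.3],
       [ 0.3, -0.6],
       [ 0.3,  0.6],
       [-0.3,  0.3]]))
lift (array([500.38,   2.21,  -2.  ]), np.float64(0.45), array([[ 0.5,  0.5],
       [-0.6,  0.3],
       [-0.1, -0.1],
       [ 0.2, -0.7]]))
lift handle (array([499.84,   2.6 ,  -1.32]), np.float64(0.43), array([[-0.3, -0.4],
       [ 0.3, -0.4],
       [ 0.6,  0.4],
       [-0.6,  0.4]]))
mat (array([508.46,   6.3 ,   3.15]), np.float64(0.93), array([[ 0.4, -0.4],
       [ 0.7, -0.6],
       [-1.3,  1.5]]))
lift (array([502.84,   2.97,  -3.27]), np.float64(0.32))
[476.74646777   2.75343018  74.00089495]
```

apply_moves([
  [[0, 0, 0], 0.073],
  [[0, 0, 0], 0.073],
  [[0, 0, 0], 0.073],
  [[0, 0, 0], 0.073],
  [[0, 0, 0], 0.073],
  [[0, 0, 0], 0],
  [[0, 0, 0], 0],
], jaw=0.75)

```text
t: 7.9
position: [498.1, 277.6, 320.5]
orientation: [1.0, -0.013, -0.001, 0.001]
wrist_force: [0.4, -0.3, 0.2]
width: 64.3
```

```bash
python3 -c "
from h import *
delta([500,2.5,200],-1.8)"
```

```text
at [498.1 277.6 320.5] yaw -1.53 shift(share) [0.0482 1.3741 0.6045] turn 0.0030 shift after turn [0.0529 1.3747 0.6027] F [ 0.4 -0.3  0.2] w 64.3 t 7.9
```

apply_moves([
  [[0.005, 0.137, 0.06], 0.003],
  [[0.005, 0.137, 0.06], 0],
  [[0.005, 0.137, 0.06], 0],
  [[0.005, 0.137, 0.06], 0],
  [[0.005, 0.137, 0.06], 0],
  [[0.005, 0.137, 0.06], 0],
  [[0.005, 0.137, 0.06], 0],
  [[0.005, 0.137, 0.06], 0],
  [[0.005, 0.137, 0.06], 0],
  [[0.005, 0.137, 0.06], 0],
  [[0, 0, 0], 0],
  [[0, 0, 0], 0],
])

```text
t: 8.9
position: [498.1, 2.4, 201.0]
orientation: [1.0, -0.018, -0.001, -0.0]
wrist_force: [0.2, 0.0, 0.0]
width: 64.1
```

```bash
python3 -c "
from h import *
delta([500,2.5,200],-1.8)
snap('wrist','w5')"
```

```text
at [498.1   2.4 201. ] yaw -2.03 shift(share) [ 0.0097 -0.001   0.005 ] turn -0.0025 shift after turn [ 0.0097 -0.001   0.005 ] F [0.2 0.  0. ] w 64.1 t 8.9
```

View pics/w5.png

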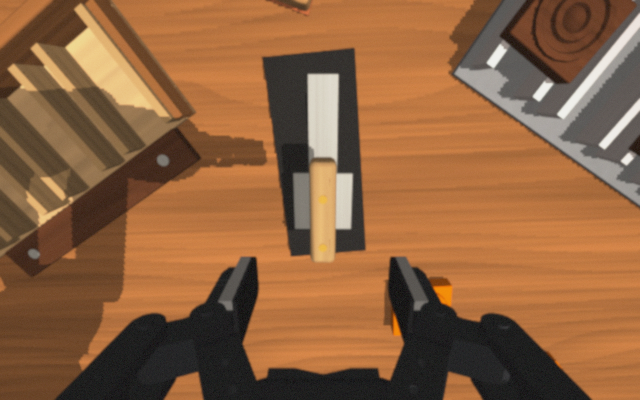

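```bash
python3 -c "
from h import *
c,im,D=load('w5')
l=fit(c,[(95,15,8),(95,-15,8),(-70,-32,8),(-70,32,8)],[(307.5,73.5),(339,73.5),(352,229.5),(294,229.5)],[500,0,0]);print('lift',l)
h=fit(c,[(22,12,74),(22,-12,74),(-78,-12,74),(-78,12,74)],[(310,159),(337,159),(335,261),(311,261)],[500,0,0]);print('lift handle',h)
m=fit(c,[(110,45,4),(110,-45,4),(-110,-45,4),(-110,45,4)],[(263,57),(354,48),(365,250),(292,255)],[500,0,0]);print('mat',m)
delta([*l[0][:2],42.5],l[0][2])
"
```

```text
lift (array([502.54,   0.71,  -2.1 ]), np.float64(0.79), array([[ 0.4,  0.6],
       [-0.4,  0.6],
       [-1.1, -0.8],
       [ 1.1, -0.9]]))
lift handle (array([ 5.055e+02,  3.800e-01, -2.260e+00]), np.float64(0.58), array([[-0.5, -0.6],
       [ 0.5, -0.5],
       [ 0.5,  0.7],
       [-0.5,  0.6]]))
mat (array([508.23,   4.57,   3.33]), np.float64(0.85), array([[-0.6, -0.2],
       [ 0.7, -0.7],
       [ 0.9,  0.2],
       [-1.1,  1.5]]))
at [498.6   3.3 201.7] yaw -1.98 shift(share) [0.0213 0.0126 0.796 ] turn 0.0013 shift after turn [0.0202 0.012  0.7961] F [-0.9  0.9 -0. ] w 64.3 t 8.95
```

apply_moves([
  [[0.009, 0.005, 0.1], 0],
  [[0.009, 0.005, 0.1], 0],
  [[0, 0, 0.1], 0],
  [[0, 0, 0.1], 0],
  [[0, 0, 0.1], 0],
  [[0, 0, 0.1], 0],
  [[0, 0, 0.1], 0],
  [[0, 0, 0.06], 0],
  [[0, 0, 0.035], 0],
  [[0, 0, 0], 0],
  [[0, 0, 0], 0],
])

```text
t: 9.87
position: [502.7, 2.1, 43.5]
orientation: [1.0, -0.016, 0.0, -0.0]
wrist_force: [0.1, 0.4, 0.1]
width: 63.9
```

apply_moves([
  [[0, 0, 0], 0],
  [[0, 0, 0], 0],
  [[0, 0, 0], 0],
  [[0, 0, 0], 0],
  [[0, 0, 0], 0],
  [[0, 0, 0], 0],
  [[0, 0, 0], 0],
  [[0, 0, 0], 0],
], jaw=0, newtons=90)

```text
t: 10.53
position: [502.9, 1.3, 44.2]
orientation: [1.0, -0.017, 0.001, -0.0]
wrist_force: [-0.2, 1.8, 6.2]
width: 22.8
```

apply_moves([
  [[0, 0, -0.04], 0],
  [[0, 0, -0.1], 0],
  [[0, 0, -0.15], 0],
  [[0, 0, -0.15], 0],
  [[0, 0, -0.1], 0],
  [[0, 0, 0], 0],
  [[0, 0, 0], 0],
])

```text
t: 11.12
position: [502.6, 1.1, 152.2]
orientation: [1.0, -0.017, 0.001, 0.0]
wrist_force: [-0.1, 0.5, -3.7]
width: 22.8
```

```bash
python3 -c "
from h import *
delta([500,0,200],-32)
snap('wrist','w6');snap('side','s6')"
```

```text
at [502.6   1.1 152.2] yaw -2.00 shift(share) [-0.0121  0.0059 -0.239 ] turn 0.3334 shift after turn [-0.0081  0.0115 -0.239 ] F [-0.1  0.5 -3.7] w 22.8 t 11.12
```

View pics/w6.png

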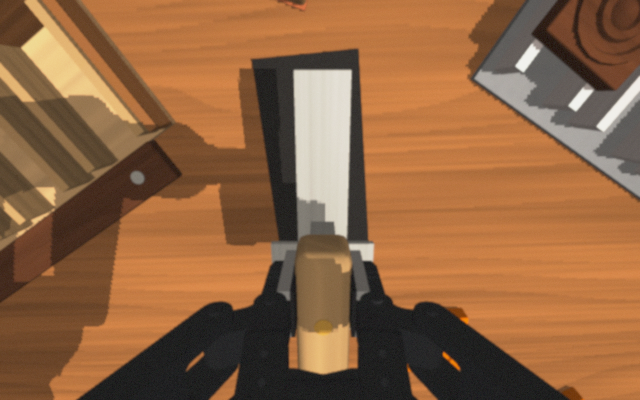

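View pics/s6.png

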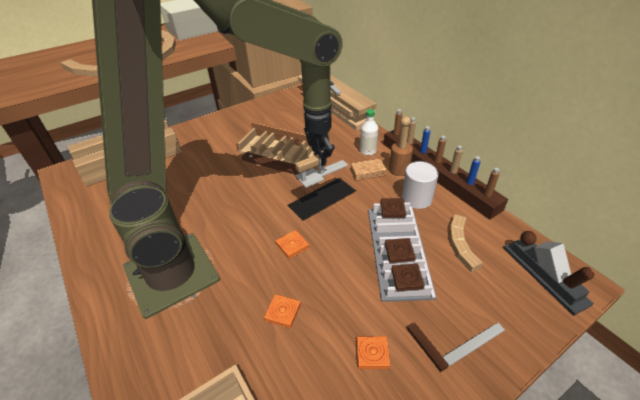

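```bash
python3 -c "
from h import *
c,im,D=load('w6')
p,R,y,_=pose(); P=(pts(c,D)-p)@R
for uv in [(300,80),(345,80),(323,80),(323,120),(323,160),(300,200),(340,200),(278,247),(369,247)]: print(uv,P[uv[1],uv[0]].round(1))
T=(ray(c,[(293.5,68.5),(352,68.5),(273,241),(373,241)],p[2]-36)-p)@R; print(T.round(1))
"
```

```text
(300, 80) [ 91.9 -10.5  33.4]
(345, 80) [91.9 13.  31.9]
(323, 80) [91.9  1.5 34.3]
(323, 120) [71.4  1.5 34.4]
(323, 160) [49.5  1.5 33.1]
(300, 200) [ 25.6 -12.   33.2]
(340, 200) [25.7 11.6 33. ]
(278, 247) [ -5.6 -26.5  34. ]
(369, 247) [-5.4 30.2 33.6]
[[ 97.7 -14.   35.7]
 [ 97.7  16.8  35.7]
 [ -2.4 -29.8  36. ]
 [ -2.4  32.9  36. ]]
```

apply_moves([
  [[0, 0, -0.15], 0.06],
  [[0, 0, -0.15], 0.06],
  [[0, 0, -0.15], 0.06],
  [[0, 0, -0.15], 0.06],
  [[0, 0, -0.1], 0.06],
  [[0, 0, 0], 0.04],
  [[0, 0, 0], 0],
  [[0, 0, 0], 0],
])

```text
t: 11.88
position: [500.9, 1.3, 289.1]
orientation: [0.96, -0.28, -0.002, 0.0]
wrist_force: [-0.3, 0.1, -2.5]
width: 22.7
```

```bash
python3 -c "
from h import *
delta([434,-222,300],-33)"
```

```text
at [500.9   1.3 289.1] yaw -32.48 shift(share) [ 0.3174  1.1216 -0.0532] turn 0.0058 shift after turn [ 0.3277  1.1185 -0.0544] F [-0.3  0.1 -2.5] w 22.7 t 11.88
```

apply_moves([
  [[0.032, 0.112, -0.005], 0.005],
  [[0.032, 0.112, -0.005], 0],
  [[0.032, 0.112, -0.005], 0],
  [[0.032, 0.112, -0.005], 0],
  [[0.032, 0.112, -0.005], 0],
  [[0.032, 0.112, -0.005], 0],
  [[0.032, 0.112, -0.005], 0],
  [[0.032, 0.112, -0.005], 0],
  [[0.032, 0.112, -0.005], 0],
  [[0.032, 0.112, -0.005], 0],
  [[0, 0, 0], 0],
  [[0, 0, 0], 0],
])

```text
t: 12.88
position: [432.6, -221.8, 299.0]
orientation: [0.959, -0.285, -0.002, -0.001]
wrist_force: [-0.7, 1.0, -3.3]
width: 22.5
```

```bash
python3 -c "
from h import *
delta([434,-222,300],-33)
snap('wrist','w7')"
```

```text
at [ 432.6 -221.8  299. ] yaw -33.11 shift(share) [ 0.0063 -0.0031 -0.0049] turn -0.0012 shift after turn [ 0.0063 -0.0031 -0.0048] F [-0.7  1.  -3.3] w 22.5 t 12.88
```

View pics/w7.png

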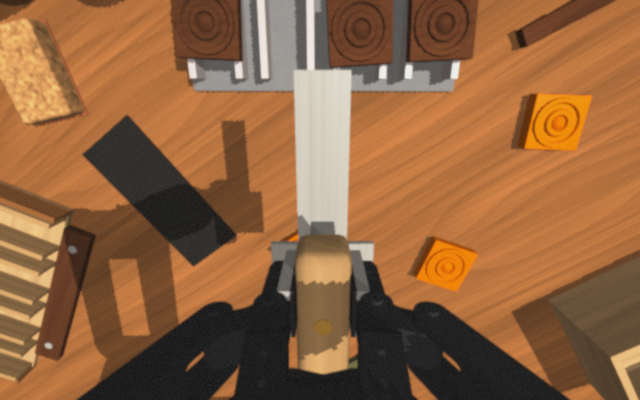

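apply_moves([
  [[0.12, 0, -0.03], 0],
  [[0.12, 0, -0.03], 0],
  [[0.12, 0, -0.03], 0],
  [[0.12, 0, -0.03], 0],
  [[0.05, 0, 0], 0],
  [[0, 0, 0], 0],
  [[0, 0, 0], 0],
])

```text
t: 13.52
position: [522.1, -277.8, 323.6]
orientation: [0.959, -0.284, -0.002, -0.001]
wrist_force: [-0.8, -1.1, -2.5]
width: 22.8
```

```bash
python3 -c "
from h import *
delta([434,-222,300],-33)
snap('wrist','w8')
c,im,D=load('w8')
cv2.imwrite('pics/w8z.png',cv2.resize(im[60:240,170:480],None,fx=2.5,fy=2.5,interpolation=cv2.INTER_CUBIC))
"
```

```text
at [ 522.1 -277.8  323.6] yaw -32.95 shift(share) [-0.5211  0.0054  0.1202] turn 0.0005 shift after turn [-0.5216  0.0058  0.1181] F [-0.8 -1.1 -2.5] w 22.8 t 13.52
```

View pics/w8z.png

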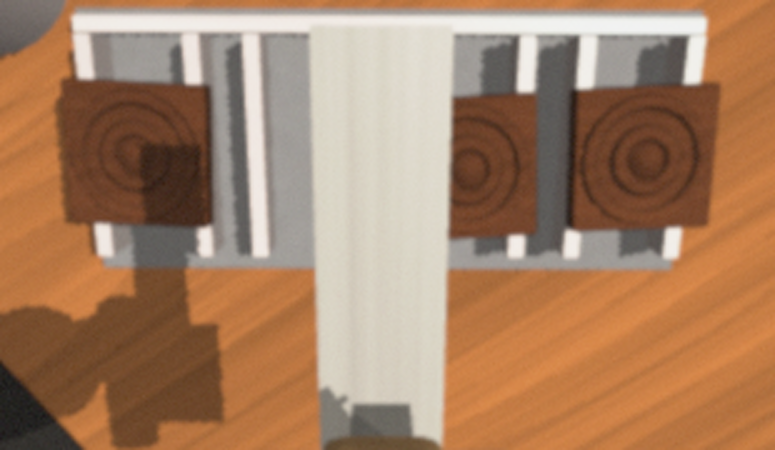

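View pics/w8.png

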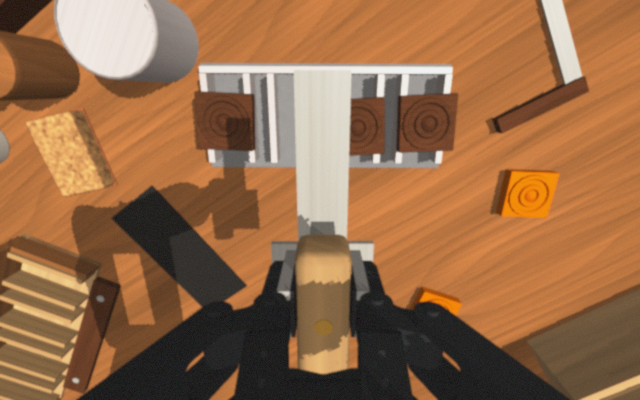

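```bash
cat > rk.py <<'E'
from h import *
c,im,D=load('w8'); off=(170,60);f=2.5
r=fit(c,[(-56,y,40) for y in (153,99,69,-69,-99,-153)],unz([(104,257),(206,257),(261,257),(517,259),(571,259),(672,259)],off,f),[560,-305,-33])
print('rack',r[:2])
c0=cam('top'); 
rt=fit(c0,[(-70,166,8),(-70,-166,8)],unz([(40,230),(512,518)],(335,125),5),[560,-305,-33]);print('rack top',rt[:2])
M=[(35,35,58),(35,-35,58),(-35,-35,58),(-35,35,58)]
q={0:[(65,81),(209,86),(210,223),(66,224)],3:[(575,88),(720,84),(708,226),(573,230)]}
for k,v in q.items():
    a=fit(c,M,unz(v,off,f),[560,-305,-33]); print('ros',k,a[:2],'in rack',inframe(a[0],r[0]).round(1),a[0][2]-r[0][2])
a=fit(c,[M[1],M[2]],unz([(537,94),(535,235)],off,f),[560,-305,-33]); print('ros2',a[:2],inframe(a[0],r[0]).round(1),a[0][2]-r[0][2])
P=pts(c,D)
for uv in [(531,195),(440,297),(427,125)]: print(uv,P[uv[1],uv[0]].round(0),inframe(P[uv[1],uv[0]],r[0]).round(0))
E
python3 rk.py
```

```text
rack (array([ 559.9 , -307.35,  -33.22]), np.float64(0.42))
rack top (array([ 558.54, -307.01,  -33.1 ]), np.float64(0.26))
ros 0 (array([ 628.02, -201.85,  -36.08]), np.float64(1.5)) in rack [ -0.8 125.6] -2.8599999999999994
ros 3 (array([ 489.26, -412.81,  -30.53]), np.float64(0.51)) in rack [  -1.3 -126.9] 2.6899999999999977
ros2 (array([ 532.91, -335.59,  -30.13]), np.float64(0.24)) [ -7.1 -38.4] 3.09
(531, 195) [ 306. -501.   23.] [-106. -301.]
(440, 297) [ 214. -311.   17.] [-287. -193.]
(427, 125) [ 489. -411.   63.] [  -3. -125.]
```

```bash
cat >> h.py <<'E'
RACK=np.array([559.3,-307.2,-33.2]); STOP=np.array([469,253.6,31.0]); MAT=np.array([507.3,5.5,3.1])
def rk(x,y,z): return delta([*outframe((x,y),RACK),z],RACK[2])
E
python3 -c "
from h import *
c=cam('top')
t=unz([(158,148),(398,304),(534,376)],(335,125),5)
for q in ray(c,t,64): print(q.round(1),inframe(q,RACK).round(1))
print('look3',inframe(ray(c,(338,260),20)[0],RACK),ray(c,[(338,260),(400,305),(472,264)],20).round(0))
s=fit(c,[(20,130,14),(20,-130,14),(-20,-130,14),(-20,130,14)],unz([(275,527),(650,305),(682,352),(312,582)],(120,125),5),[470,240,30]);print(s)
rk(-145,-125.5,150)
"
```

```text
[ 625.5 -198.2   64. ] [ -4.3 127.5]
[ 530.1 -333.9   64. ] [ -9.8 -38.3]
[ 486.7 -409.9   64. ] [  -4.5 -125.7]
look3 [-307.96917773   33.85743623] [[ 320. -110.   20.]
 [ 189. -286.   20.]
 [ 303. -499.   20.]]
(array([466.23, 252.98,  31.02]), np.float64(0.51), array([[ 0.3, -0. ],
       [-0. , -1. ],
       [ 0.3,  0.7],
       [-0.6,  0.4]]))
at [ 521.5 -277.6  323.9] yaw -32.97 shift(share) [-0.4851  0.6459  0.8712] turn 0.0026 shift after turn [-0.4861  0.6478  0.8693] F [-0.7  0.8 -1.3] w 22.8 t 13.57
```

apply_moves([
  [[-0.06, 0.065, 0.08], 0.0026],
  [[-0.06, 0.065, 0.087], 0],
  [[-0.06, 0.065, 0.087], 0],
  [[-0.06, 0.065, 0.087], 0],
  [[-0.06, 0.065, 0.087], 0],
  [[-0.06, 0.065, 0.087], 0],
  [[-0.06, 0.065, 0.087], 0],
  [[-0.06, 0.065, 0.087], 0],
  [[0, 0.065, 0.087], 0],
  [[0, 0.063, 0.087], 0],
  [[0, 0, 0], 0],
  [[0, 0, 0], 0],
])

```text
t: 14.57
position: [369.7, -333.4, 152.1]
orientation: [0.958, -0.287, -0.001, -0.001]
wrist_force: [-0.0, -0.1, -3.1]
width: 22.5
```

```bash
python3 -c "
from h import *
rk(-147,-125.5,61)
snap('wrist','w9')
"
```

```text
at [ 369.7 -333.4  152.1] yaw -33.34 shift(share) [-0.0119 -0.0005  0.4555] turn -0.0015 shift after turn [-0.0134 -0.0011  0.4555] F [-0.  -0.1 -3.1] w 22.5 t 14.57
```

View pics/w9.png

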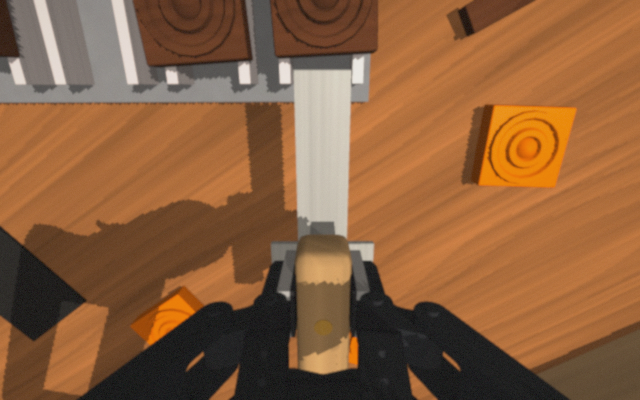

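apply_moves([
  [[-0.012, 0, 0.06], -0.001],
  [[0, 0, 0.1], 0],
  [[0, 0, 0.1], 0],
  [[0, 0, 0.1], 0],
  [[0, 0, 0.07], 0],
  [[0, 0, 0.025], 0],
  [[0, 0, 0], 0],
  [[0, 0, 0], 0],
])

```text
t: 15.28
position: [370.3, -333.9, 62.6]
orientation: [0.958, -0.285, 0.001, 0.0]
wrist_force: [0.1, 0.5, -2.2]
width: 23.0
```

```bash
python3 -c "
from h import *
rk(-3-67-1.5,-125.5,61)
snap('wrist','w10')
snap('side','s10')
"; python3 -c "
import cv2;im=cv2.imread('pics/s10.png');cv2.imwrite('pics/s10z.png',cv2.resize(im[180:320,250:450],None,fx=4,fy=4,interpolation=cv2.INTER_CUBIC))"
```

```text
at [ 370.3 -333.9   62.6] yaw -33.14 shift(share) [ 0.3603 -0.0013  0.0087] turn 0.0007 shift after turn [ 0.3603 -0.0017  0.0082] F [ 0.1  0.5 -2.2] w 23.0 t 15.28
```

View pics/w10.png

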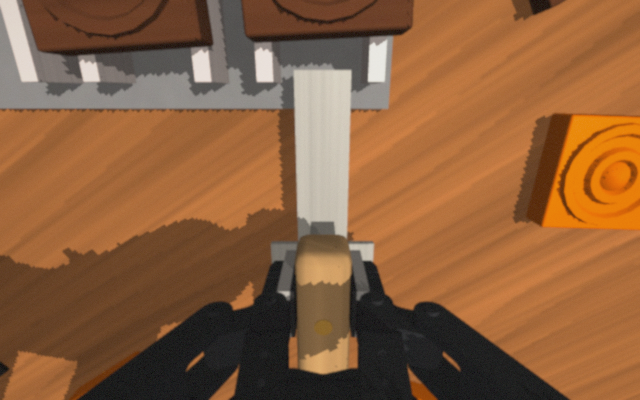

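View pics/s10z.png

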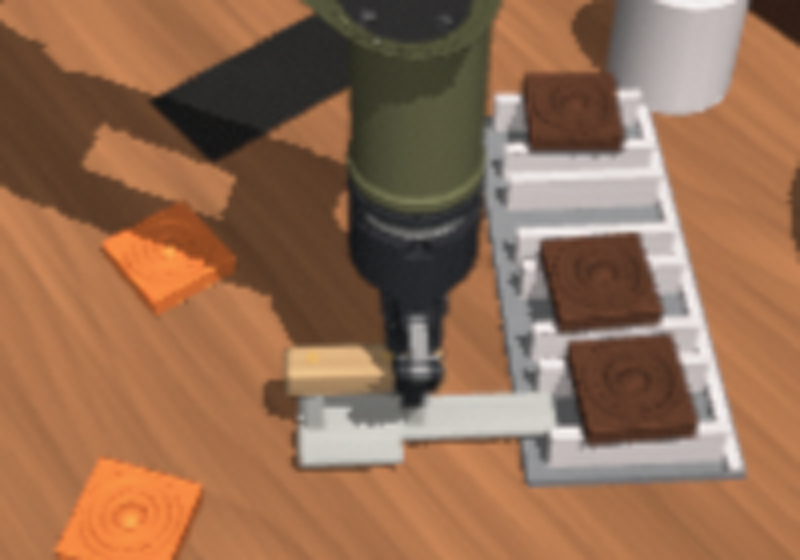

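apply_moves([
  [[0.03, 0, 0.008], 0],
  [[0.05, 0, 0], 0],
  [[0.05, 0, 0], 0],
  [[0.05, 0, 0], 0],
  [[0.05, 0, 0], 0],
  [[0.05, 0, 0], 0],
  [[0.05, 0, 0], 0],
  [[0.03, 0, 0], 0],
  [[0, 0, 0], 0],
  [[0, 0, 0], 0],
])

```text
t: 16.22
position: [429.7, -373.1, 59.8]
orientation: [0.958, -0.285, -0.0, -0.0]
wrist_force: [0.2, 0.9, -2.4]
width: 22.7
```

apply_moves([
  [[0, 0, -0.02], 0],
  [[0, 0, -0.02], 0],
  [[0, 0, -0.02], 0],
  [[0, 0, -0.02], 0],
  [[0, 0, -0.03], 0],
  [[0, 0, -0.03], 0],
  [[0, 0, 0], 0],
  [[0, 0, 0], 0],
])

```text
t: 16.88
position: [429.9, -373.4, 88.8]
orientation: [0.958, -0.286, 0.001, 0.0]
wrist_force: [0.2, -0.2, -4.2]
width: 22.7
```

```bash
python3 -c "
from h import *
rk(-3-67-1.5,-125.5,61)
snap('wrist','w11')
snap('side','s11')
"; python3 -c "
import cv2;im=cv2.imread('pics/s11.png');cv2.imwrite('pics/s11z.png',cv2.resize(im[180:320,300:450],None,fx=4,fy=4,interpolation=cv2.INTER_CUBIC))"
```

```text
at [ 429.9 -373.4   88.8] yaw -33.18 shift(share) [ 0.0023 -0.0037  0.1389] turn 0.0002 shift after turn [ 0.0025 -0.0037  0.1389] F [ 0.2 -0.2 -4.2] w 22.7 t 16.88
```

View pics/w11.png

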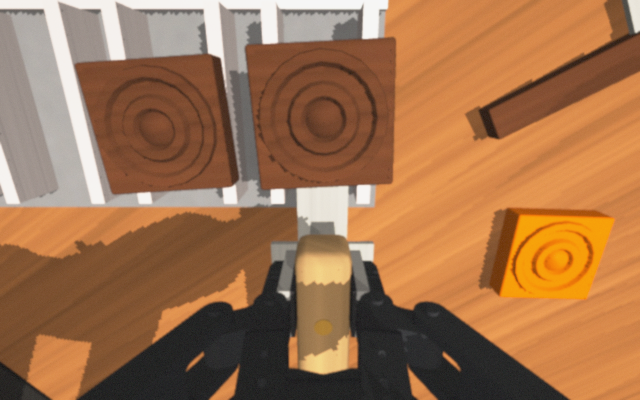

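View pics/s11z.png

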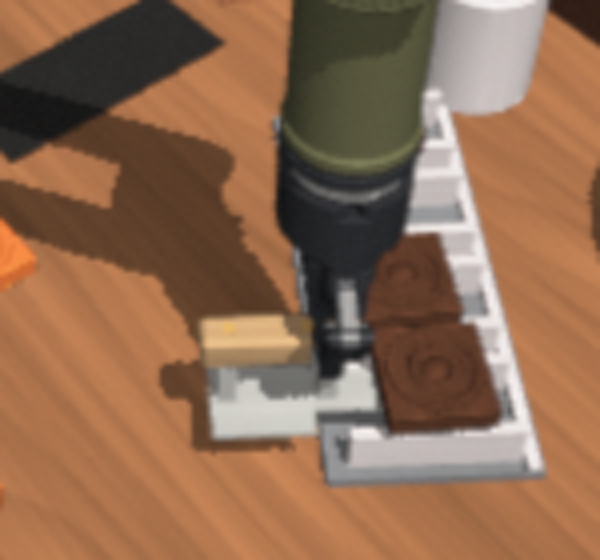

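apply_moves([
  [[0, 0, -0.03], 0],
  [[0, 0, -0.05], 0],
  [[0, 0, -0.06], 0],
  [[0, 0, -0.06], 0],
  [[0, 0, -0.05], 0],
  [[0, 0, -0.03], 0],
  [[0, 0, 0], 0],
  [[0, 0, 0], 0],
])

```text
t: 17.65
position: [429.8, -373.2, 144.5]
orientation: [0.958, -0.286, 0.0, 0.0]
wrist_force: [-0.3, 0.2, -3.5]
width: 22.8
```

```bash
cat >> h.py <<'E'
def slotxy(i): # slot world xy with tray at stop
    y=[126,42,-42,-126][i]; tray=outframe((90,TY),STOP); return outframe((-12,y),[*tray,STOP[2]])
TY=9.9
def st(i,lx,ly,z,dx=0,dy=0):
    "TCP so that point (lx,ly) in tool frame is over slot i; dx,dy extra in tray frame"
    s=slotxy(i); a=np.radians(STOP[2]); ex=np.array([np.cos(a),np.sin(a)]); ey=np.array([-ex[1],ex[0]])
    t=s-ex*lx+ey*ly+ex*dx+ey*dy
    delta([*t,z],STOP[2])
def carried(uv,c,p,R):
    "corners px of carried rosette top outline -> centre in tool frame"
    T=(ray(c,uv,p[2]-17)-p)@R; return T.mean(0)
E
python3 -c "
from h import *
snap('wrist','w12'); c,im,D=load('w12')
p,R,y,_=pose()
T=(pts(c,D)-p)@R
for uv in [(290,60),(360,60),(290,170),(360,170),(320,80),(320,160)]: print(uv,T[uv[1],uv[0]].round(1))
st(3,68,0,130)
print(slotxy(3))
"
```

```text
(290, 60) [ 98.9 -14.   15.8]
(360, 60) [98.8 18.  15.2]
(290, 170) [ 47.2 -15.8  15.9]
(360, 170) [46.8 20.3 17.8]
(320, 80) [90.3 -0.3 15.9]
(320, 160) [52.  -0.4 17.9]
at [ 429.4 -372.8  143.9] yaw -33.17 shift(share) [-1.0038 -2.5221  0.0702] turn -0.7130 shift after turn [ 1.8329 -2.0023  0.0695] F [ 0.5  1.1 -3.9] w 22.8 t 17.7
[595.65496995 194.25584623]
```

View pics/w12.png

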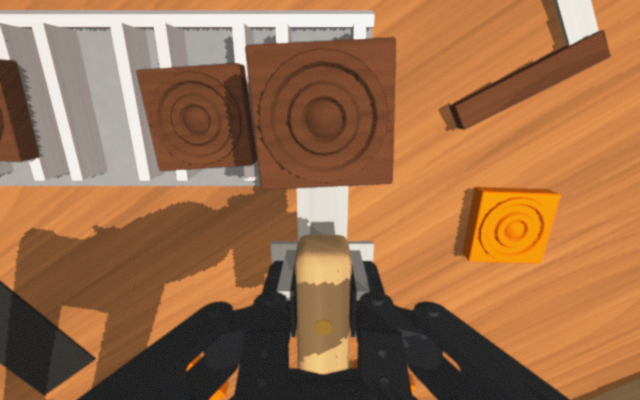

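apply_moves([
  [[-0.015, -0.03, 0], 0],
  [[-0.03, -0.07, 0], 0],
  [[-0.04, -0.1, 0], 0],
  [[-0.04, -0.1, 0], 0],
  [[-0.04, -0.1, 0], 0],
  [[-0.04, -0.1, 0], 0],
  [[-0.04, -0.1, 0], 0],
  [[-0.04, -0.1, 0], 0],
  [[-0.04, -0.1, 0], 0],
  [[-0.04, -0.1, 0], 0],
  [[-0.03, -0.07, 0], 0],
  [[-0.015, -0.03, 0], 0],
])

```text
t: 18.7
position: [469.5, -157.2, 143.5]
orientation: [0.959, -0.285, -0.001, -0.001]
wrist_force: [-0.2, -0.5, -3.9]
width: 22.9
```

apply_moves([
  [[0, 0, 0], -0.02],
  [[0, 0, 0], -0.04],
  [[0, 0, 0], -0.055],
  [[0, 0, 0], -0.065],
  [[0, 0, 0], -0.065],
  [[0, 0, 0], -0.065],
  [[0, 0, 0], -0.065],
  [[0, 0, 0], -0.065],
  [[0, 0, 0], -0.065],
  [[0, 0, 0], -0.065],
  [[0, 0, 0], -0.06],
  [[0, 0, 0], -0.04],
])

```text
t: 19.7
position: [469.8, -160.4, 143.7]
orientation: [0.972, 0.237, -0.0, -0.0]
wrist_force: [0.4, 0.3, -3.7]
width: 22.7
```

apply_moves([
  [[0, 0, 0], -0.025],
  [[0, 0, 0], -0.013],
  [[0, 0, 0], 0],
  [[0, 0, 0], 0],
])

```text
t: 20.03
position: [470.2, -160.6, 143.9]
orientation: [0.965, 0.263, -0.0, -0.0]
wrist_force: [1.3, -0.7, -4.0]
width: 23.0
```

```bash
python3 -c "
from h import *
c,im,D=load('w12')
# tool-frame rays from w12
K=c[0]; tc=np.array(ctrl.camera_params('wrist')['tool_from_camera'])
def tool(uv,z):
    d=np.c_[np.array(uv,float),np.ones(len(uv))]@np.linalg.inv(K).T@tc[:3,:3].T; o=tc[:3,3]; return o+((z-o[2])/d[:,2])[:,None]*d
print(tool([(247,45),(395.5,38.5),(393,184),(261,188)],17).round(1),tool([(247,45),(395.5,38.5),(393,184),(261,188)],17).mean(0)); print(tool([(324.5,118)],11))
st(3,68,0,140)
snap('wrist','w13')
"
```

```text
[[103.3 -33.1  17. ]
 [105.9  34.1  17. ]
 [ 37.8  37.8  17. ]
 [ 35.6 -31.   17. ]] [70.65276645  1.94286881 17.        ]
[[71.58366839  2.08233186 11.        ]]
at [ 470.2 -160.6  143.9] yaw 30.49 shift(share) [ 1.101  -1.2074  0.0196] turn -0.0057 shift after turn [ 1.1116 -1.1976  0.0194] F [ 1.3 -0.7 -4. ] w 23.0 t 20.03
```

View pics/w13.png

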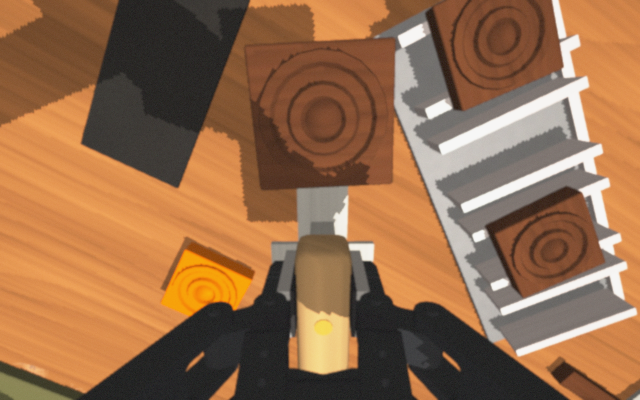

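apply_moves([
  [[0.03, -0.03, 0], -0.006],
  [[0.06, -0.07, 0], 0],
  [[0.1, -0.11, 0], 0],
  [[0.1, -0.11, 0], 0],
  [[0.1, -0.11, 0], 0],
  [[0.1, -0.11, 0], 0],
  [[0.1, -0.11, 0], 0],
  [[0.1, -0.11, 0], 0],
  [[0.1, -0.11, 0], 0],
  [[0.1, -0.11, 0], 0],
  [[0.1, -0.11, 0], 0],
  [[0.06, -0.07, 0], 0],
])

```text
t: 21.08
position: [531.1, 149.9, 144.1]
orientation: [0.963, 0.269, 0.001, -0.001]
wrist_force: [0.5, -0.4, -4.4]
width: 22.7
```

apply_moves([
  [[0.03, -0.03, 0], 0],
  [[0, 0, 0], 0],
  [[0, 0, 0], 0],
])

```text
t: 21.33
position: [532.1, 154.5, 143.8]
orientation: [0.963, 0.269, -0.001, 0.0]
wrist_force: [0.3, -1.5, -3.7]
width: 22.7
```

```bash
python3 -c "
from h import *
st(3,69.5,1.2,140)
snap('wrist','w14');snap('top','t14')
c,im,D=load('t14')
cv2.imwrite('pics/t14z.png',cv2.resize(im[125:245,120:275],None,fx=5,fy=5,interpolation=cv2.INTER_CUBIC))
"
```

```text
at [532.1 154.5 143.8] yaw 31.15 shift(share) [ 0.0273 -0.0129  0.0188] turn 0.0017 shift after turn [ 0.0272 -0.013   0.0188] F [ 0.3 -1.5 -3.7] w 22.7 t 21.33
```

View pics/w14.png

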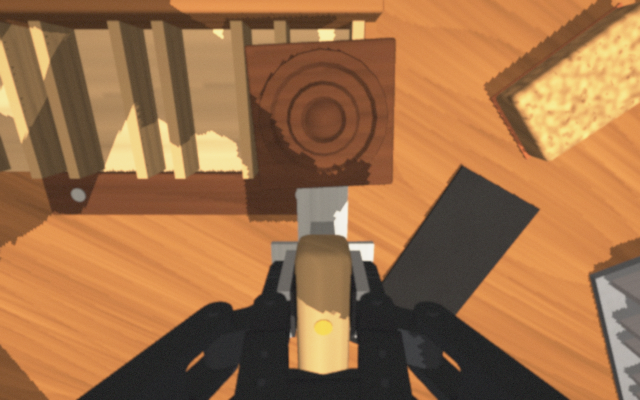

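View pics/t14z.png

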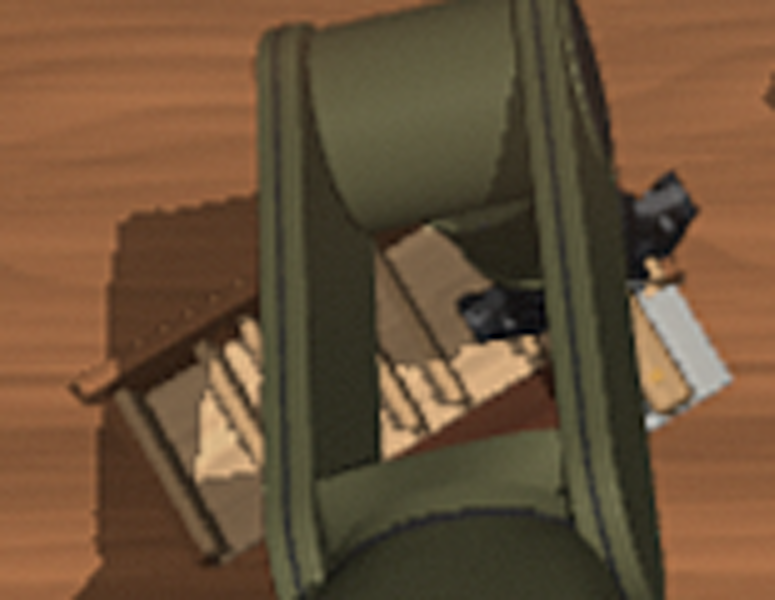

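```bash
python3 -c "
from h import *
c,im,D=load('w14')
cv2.imwrite('pics/w14z.png',cv2.resize(im[0:225,0:400],None,fx=2,fy=2,interpolation=cv2.INTER_CUBIC))
tray=[*outframe((90,TY),STOP),STOP[2]]
print(proj(c,[[*outframe((-68,y),tray),40] for y in (153,99,69,15,-15,-69,-99,-153)]).round(0)*2)
"
```

```text
[[-62. 352.]
 [ 74. 352.]
 [148. 352.]
 [284. 352.]
 [360. 352.]
 [496. 354.]
 [572. 354.]
 [706. 354.]]
```

View pics/w14z.png

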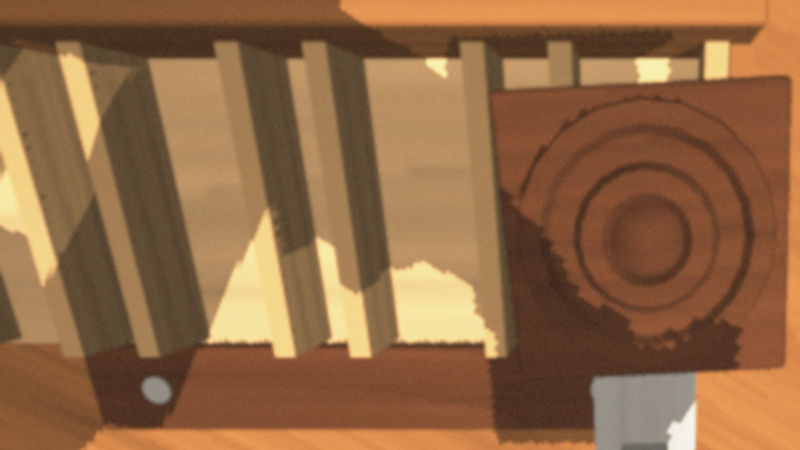

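apply_moves([
  [[0.013, -0.006, 0.02], 0.0015],
  [[0.013, -0.006, 0.04], 0],
  [[0, 0, 0.05], 0],
  [[0, 0, 0.05], 0],
  [[0, 0, 0.05], 0],
  [[0, 0, 0.04], 0],
  [[0, 0, 0.02], 0],
  [[0, 0, 0.015], 0],
  [[0, 0, 0], 0],
  [[0, 0, 0], 0],
])

```text
t: 22.27
position: [536.1, 159.3, 87.0]
orientation: [0.964, 0.267, 0.0, -0.0]
wrist_force: [0.7, -0.3, -3.5]
width: 22.5
```

```bash
python3 -c "
from h import *
st(3,69.5,1.2,61)
snap('wrist','w15')
"
```

```text
at [536.1 159.3  87. ] yaw 30.95 shift(share) [-0.002  -0.0024  0.1301] turn -0.0006 shift after turn [-0.002  -0.0024  0.1301] F [ 0.7 -0.3 -3.5] w 22.5 t 22.27
```

View pics/w15.png

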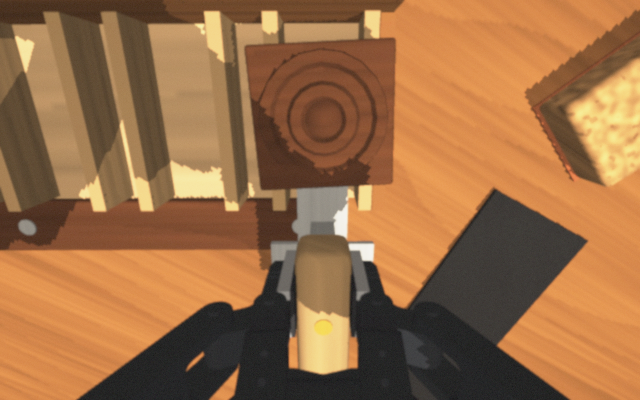

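apply_moves([
  [[0, 0, 0.015], 0],
  [[0, 0, 0.02], 0],
  [[0, 0, 0.02], 0],
  [[0, 0, 0.02], 0],
  [[0, 0, 0.02], 0],
  [[0, 0, 0.02], 0],
  [[0, 0, 0.015], 0],
  [[0, 0, 0], 0],
  [[0, 0, 0], 0],
])

```text
t: 23.07
position: [535.7, 159.2, 60.7]
orientation: [0.964, 0.267, -0.0, -0.0]
wrist_force: [0.7, 0.0, -1.6]
width: 22.7
```

```bash
python3 -c "
from h import *
st(3,69.5,1.2,61)
snap('wrist','w16')
"
```

```text
at [535.7 159.2  60.7] yaw 30.94 shift(share) [-0.0003 -0.0019 -0.0013] turn -0.0006 shift after turn [-0.0003 -0.0019 -0.0013] F [ 0.7  0.  -1.6] w 22.7 t 23.07
```

View pics/w16.png

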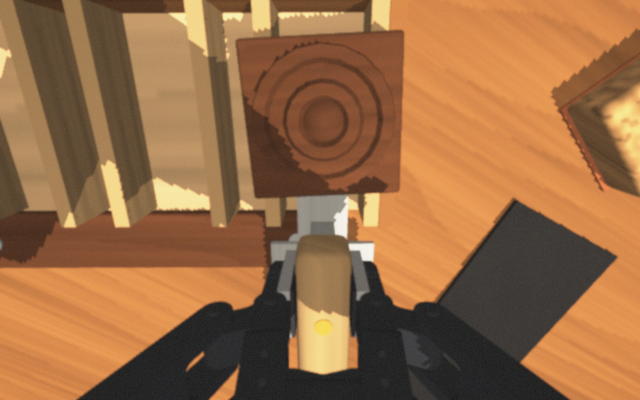

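apply_moves([
  [[-0.02, 0, 0], 0],
  [[-0.05, 0, 0], 0],
  [[-0.06, 0, 0], 0],
  [[-0.07, 0, 0], 0],
  [[-0.07, 0, 0], 0],
  [[-0.07, 0, 0], 0],
  [[-0.07, 0, 0], 0],
  [[-0.06, 0, 0], 0],
  [[-0.03, 0, 0], 0],
  [[0, 0, 0], 0],
  [[0, 0, 0], 0],
])

```text
t: 24.03
position: [450.5, 107.7, 61.4]
orientation: [0.964, 0.267, 0.001, 0.0]
wrist_force: [0.6, 0.1, -3.3]
width: 22.5
```

apply_moves([
  [[0, 0, -0.1], 0],
  [[0, 0, -0.15], 0],
  [[0, 0, -0.15], 0],
  [[0, 0, -0.15], 0],
  [[0, 0, -0.1], 0],
  [[0, 0, 0], 0],
  [[0, 0, 0], 0],
])

```text
t: 24.62
position: [451.9, 108.3, 192.1]
orientation: [0.964, 0.267, 0.002, 0.0]
wrist_force: [-0.7, 0.1, -4.1]
width: 22.9
```

```bash
python3 -c "
from h import *
rk(-8.5-67-1.5-75,-39.5,190)
snap('wrist','w17')
c,im,D=load('w17')
cv2.imwrite('pics/w17z.png',cv2.resize(im[0:225,100:500],None,fx=2,fy=2,interpolation=cv2.INTER_CUBIC))
"
```

```text
at [451.9 108.3 192.1] yaw 30.96 shift(share) [-1.1171  1.4597  0.0083] turn 0.7129 shift after turn [0.8269 1.6416 0.0105] F [-0.7  0.1 -4.1] w 22.9 t 24.62
```

View pics/w17z.png

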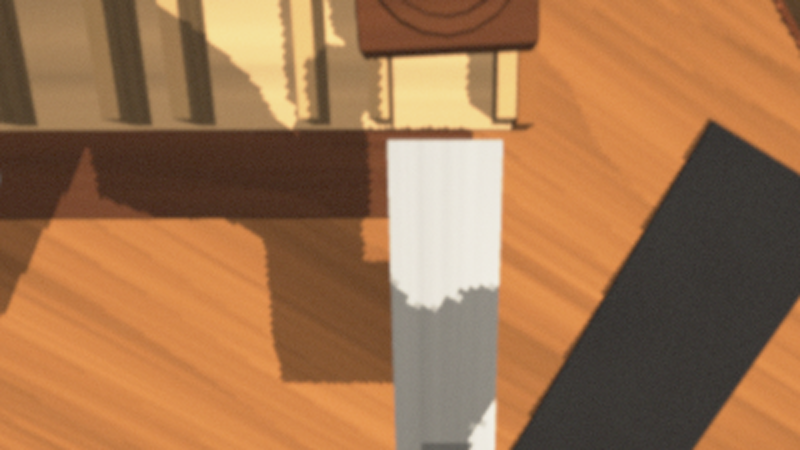

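apply_moves([
  [[0, 0, 0], 0.07],
  [[0, 0, 0], 0.07],
  [[0, 0, 0], 0.07],
  [[0, 0, 0], 0.07],
  [[0, 0, 0], 0.07],
  [[0, 0, 0], 0.07],
  [[0, 0, 0], 0.07],
  [[0, 0, 0], 0.07],
  [[0, 0, 0], 0.07],
  [[0, 0, 0], 0.07],
  [[0, 0, 0], 0.013],
  [[0, 0, 0], 0],
])

```text
t: 25.67
position: [449.0, 107.7, 189.2]
orientation: [0.959, -0.285, -0.002, 0.001]
wrist_force: [0.5, -0.5, -2.8]
width: 22.9
```

apply_moves([
  [[0.08, 0.16, 0], 0],
  [[0.08, 0.16, 0], 0],
  [[0.08, 0.16, 0], 0],
  [[0.08, 0.16, 0], 0],
  [[0.08, 0.16, 0], 0],
  [[0.08, 0.16, 0], 0],
  [[0.08, 0.16, 0], 0],
  [[0.08, 0.16, 0.03], 0],
  [[0.08, 0.16, 0.05], 0],
  [[0.08, 0.16, 0.05], 0],
  [[0, 0, 0.05], 0],
  [[0, 0, 0], 0],
])

```text
t: 26.67
position: [406.9, -248.7, 152.5]
orientation: [0.958, -0.287, -0.002, -0.001]
wrist_force: [-0.1, 0.9, -3.1]
width: 22.5
```

apply_moves([
  [[0, 0, 0], 0],
  [[0, 0, 0], 0],
])

```text
t: 26.83
position: [408.3, -246.5, 154.7]
orientation: [0.958, -0.285, -0.001, -0.0]
wrist_force: [0.5, 0.9, -2.3]
width: 22.5
```

```bash
python3 -c "
from h import *
rk(-8.5-67-1.5-75,-39.5,61)
snap('wrist','w18')
"
```

```text
at [ 408.3 -246.5  154.7] yaw -33.13 shift(share) [0.0387 0.0382 0.4686] turn 0.0008 shift after turn [0.0379 0.0379 0.4686] F [ 0.5  0.9 -2.3] w 22.5 t 26.83
```

View pics/w18.png

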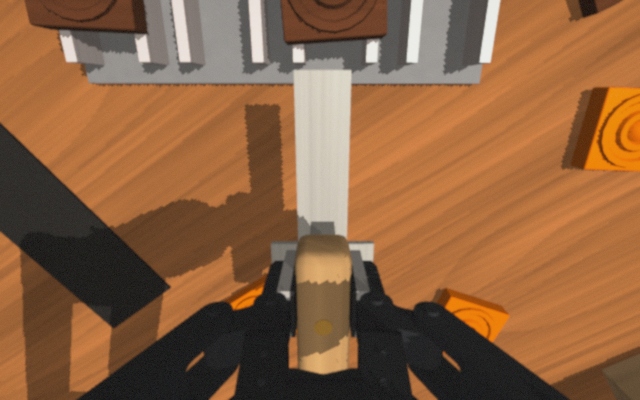

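apply_moves([
  [[0, 0.018, 0.06], 0],
  [[0, 0.02, 0.1], 0],
  [[0, 0, 0.1], 0],
  [[0, 0, 0.1], 0],
  [[0, 0, 0.08], 0],
  [[0, 0, 0.03], 0],
  [[0, 0, 0], 0],
  [[0, 0, 0], 0],
])

```text
t: 27.55
position: [405.1, -253.5, 61.6]
orientation: [0.958, -0.285, 0.0, 0.0]
wrist_force: [0.2, -0.3, -2.7]
width: 22.8
```

```bash
python3 -c "
from h import *
rk(-8.5-67-1.5,-39.5,61)
snap('wrist','w19')
"
```

```text
at [ 405.1 -253.5   61.6] yaw -33.13 shift(share) [0.407  0.0005 0.0034] turn 0.0007 shift after turn [0.407  0.     0.0032] F [ 0.2 -0.3 -2.7] w 22.8 t 27.55
```

View pics/w19.png

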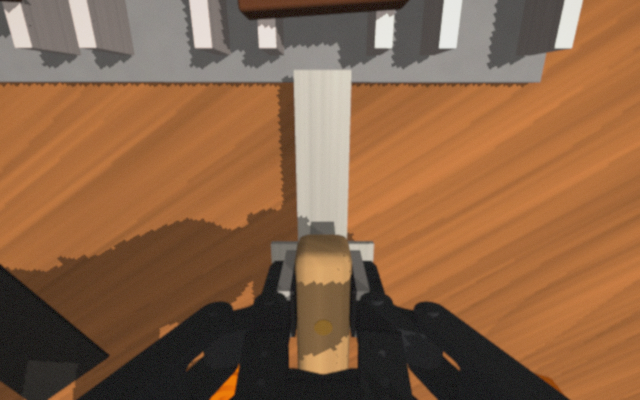

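apply_moves([
  [[0.03, 0, 0.003], 0],
  [[0.05, 0, 0], 0],
  [[0.06, 0, 0], 0],
  [[0.06, 0, 0], 0],
  [[0.06, 0, 0], 0],
  [[0.06, 0, 0], 0],
  [[0.05, 0, 0], 0],
  [[0.037, 0, 0], 0],
  [[0, 0, 0], 0],
  [[0, 0, 0], 0],
])

```text
t: 28.43
position: [472.8, -298.7, 60.5]
orientation: [0.958, -0.286, -0.0, 0.0]
wrist_force: [-1.0, 0.1, -2.6]
width: 22.9
```

apply_moves([
  [[0, 0, -0.02], 0],
  [[0, 0, -0.02], 0],
  [[0, 0, -0.02], 0],
  [[0, 0, -0.02], 0],
  [[0, 0, -0.03], 0],
  [[0, 0, -0.04], 0],
  [[0, 0, -0.06], 0],
  [[0, 0, -0.06], 0],
  [[0, 0, -0.06], 0],
  [[0, 0, -0.05], 0],
  [[0, 0, -0.03], 0],
  [[0, 0, 0], 0],
])

```text
t: 29.43
position: [473.5, -299.2, 144.3]
orientation: [0.958, -0.286, 0.002, 0.001]
wrist_force: [-0.4, 0.4, -2.3]
width: 22.7
```

```bash
python3 -c "
from h import *
st(2,69.5,1.2,140)
snap('wrist','w20');snap('side','s20')
im=cv2.imread('pics/s20.png');cv2.imwrite('pics/s20z.png',cv2.resize(im[130:320,280:450],None,fx=3,fy=3,interpolation=cv2.INTER_CUBIC))
"
```

```text
at [ 473.5 -299.2  144.3] yaw -33.22 shift(share) [-1.3753 -2.2709  0.0165] turn -0.7136 shift after turn [ 1.4469 -2.226   0.0217] F [-0.4  0.4 -2.3] w 22.7 t 29.43
```

View pics/w20.png

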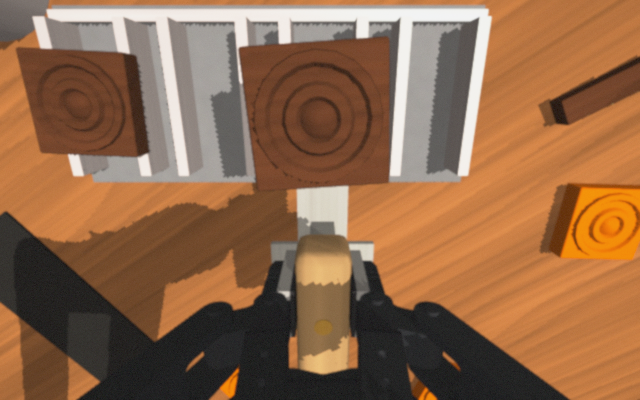

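View pics/s20z.png

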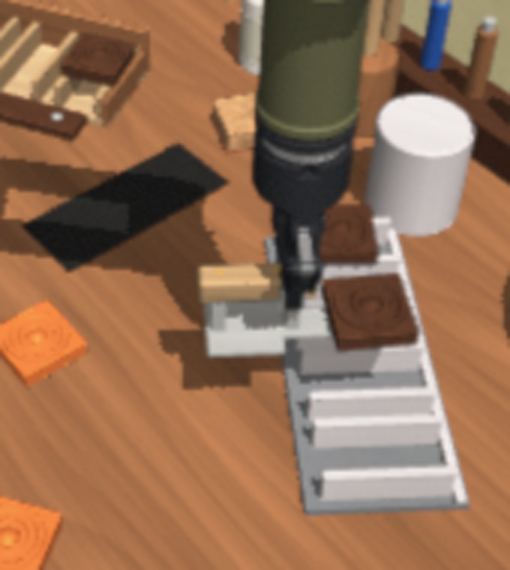

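apply_moves([
  [[-0.02, -0.03, 0], 0],
  [[-0.04, -0.07, 0], 0],
  [[-0.055, -0.09, 0], 0],
  [[-0.055, -0.09, 0], 0],
  [[-0.055, -0.09, 0], 0],
  [[-0.055, -0.09, 0], 0],
  [[-0.055, -0.09, 0], 0],
  [[-0.055, -0.09, 0], 0],
  [[-0.055, -0.09, 0], 0],
  [[-0.055, -0.09, 0], 0],
  [[-0.04, -0.07, 0], 0],
  [[-0.02, -0.03, 0], 0],
])

```text
t: 30.53
position: [478.2, -79.8, 141.8]
orientation: [0.959, -0.285, -0.001, -0.001]
wrist_force: [0.1, 0.3, -3.6]
width: 22.2
```

apply_moves([
  [[0, 0, 0], -0.02],
  [[0, 0, 0], -0.04],
  [[0, 0, 0], -0.055],
  [[0, 0, 0], -0.065],
  [[0, 0, 0], -0.065],
  [[0, 0, 0], -0.065],
  [[0, 0, 0], -0.065],
  [[0, 0, 0], -0.065],
  [[0, 0, 0], -0.065],
  [[0, 0, 0], -0.065],
  [[0, 0, 0], -0.06],
  [[0, 0, 0], -0.045],
])

```text
t: 31.53
position: [478.9, -82.7, 142.0]
orientation: [0.971, 0.24, -0.001, -0.0]
wrist_force: [0.5, 0.0, -3.0]
width: 23.0
```

apply_moves([
  [[0, 0, 0], -0.025],
  [[0, 0, 0], -0.013],
  [[0, 0, 0], 0],
  [[0, 0, 0], 0],
])

```text
t: 31.87
position: [479.4, -83.0, 142.3]
orientation: [0.964, 0.266, -0.0, -0.0]
wrist_force: [0.2, -0.5, -2.1]
width: 22.8
```

```bash
python3 -c "
from h import *
st(2,69.7,-0.9,140)
snap('wrist','w21')
"
```

```text
at [479.4 -83.  142.3] yaw 30.90 shift(share) [ 0.8616 -1.3058  0.0114] turn -0.0011 shift after turn [ 0.8639 -1.3043  0.0113] F [ 0.2 -0.5 -2.1] w 22.8 t 31.87
```

View pics/w21.png

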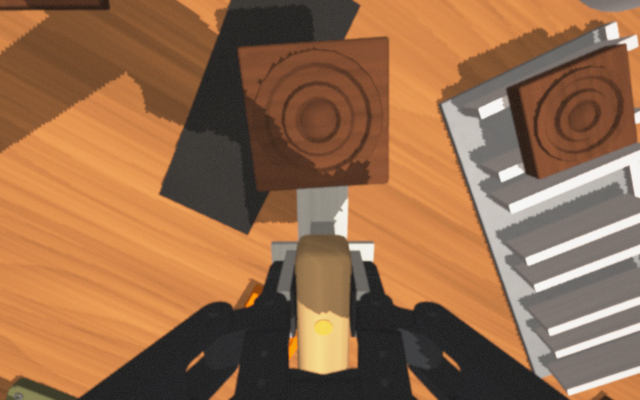

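apply_moves([
  [[0.02, -0.03, 0], 0],
  [[0.05, -0.07, 0], 0],
  [[0.08, -0.12, 0], 0],
  [[0.08, -0.12, 0], 0],
  [[0.08, -0.12, 0], 0],
  [[0.08, -0.12, 0], 0],
  [[0.08, -0.12, 0], 0],
  [[0.08, -0.12, 0], 0],
  [[0.08, -0.12, 0], 0],
  [[0.08, -0.12, 0], 0],
  [[0.08, -0.12, 0], 0],
  [[0.05, -0.09, 0], 0],
])

```text
t: 32.92
position: [493.3, 224.1, 142.5]
orientation: [0.964, 0.267, 0.001, -0.001]
wrist_force: [0.7, 0.7, -2.4]
width: 22.9
```

apply_moves([
  [[0.022, -0.034, 0], 0],
  [[0, 0, 0], 0],
  [[0, 0, 0], 0],
])

```text
t: 33.17
position: [492.9, 229.0, 142.2]
orientation: [0.964, 0.267, -0.0, 0.0]
wrist_force: [0.1, -0.9, -3.5]
width: 22.4
```

```bash
cat > chk.py <<'E'
from h import *
import sys
i=int(sys.argv[1]);n=sys.argv[2];lx,ly,z=map(float,sys.argv[3:6])
st(i,lx,ly,z)
snap('wrist',n); c,im,D=load(n)
tray=[*outframe((90,TY),STOP),STOP[2]]
q=proj(c,[[*outframe((-68,y),tray),40] for y in (153,99,69,15,-15,-69,-99,-153)]).round(0)
print(q.tolist())
for a in q:
    if 0<=a[0]<640 and 0<=a[1]<400: cv2.drawMarker(im,(int(a[0]),int(a[1])),(255,255,0),cv2.MARKER_CROSS,9,1)
cv2.imwrite(f'pics/{n}m.png',im)
E
python3 chk.py 2 w22 69.7 -0.9 140
```

```text
at [492.9 229.  142.2] yaw 31.02 shift(share) [ 0.0023 -0.0021  0.0111] turn 0.0002 shift after turn [ 0.0023 -0.0021  0.0111] F [ 0.1 -0.9 -3.5] w 22.4 t 33.17
[[75.0, 183.0], [142.0, 183.0], [180.0, 183.0], [248.0, 183.0], [286.0, 183.0], [353.0, 183.0], [391.0, 183.0], [459.0, 183.0]]
```

View pics/w22m.png

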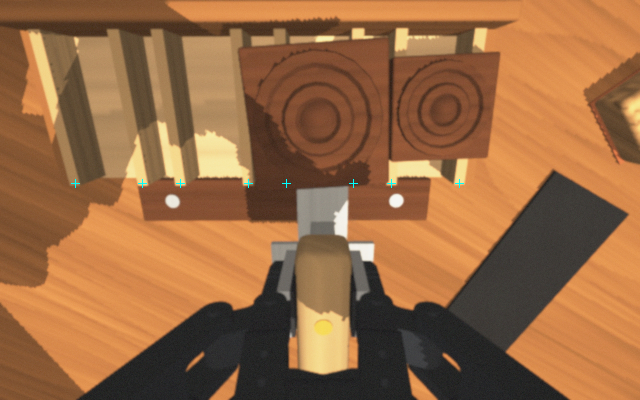

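apply_moves([
  [[0, 0, 0.02], 0],
  [[0, 0, 0.04], 0],
  [[0, 0, 0.05], 0],
  [[0, 0, 0.05], 0],
  [[0, 0, 0.05], 0],
  [[0, 0, 0.04], 0],
  [[0, 0, 0.03], 0],
  [[0, 0, 0.02], 0],
  [[0, 0, 0.02], 0],
  [[0, 0, 0.02], 0],
  [[0, 0, 0.02], 0],
  [[0, 0, 0.02], 0],
])

```text
t: 34.22
position: [493.9, 229.3, 66.5]
orientation: [0.964, 0.267, 0.001, -0.0]
wrist_force: [-0.1, 0.0, -2.7]
width: 22.4
```

apply_moves([
  [[0, 0, 0.015], 0],
  [[0, 0, 0.01], 0],
  [[0, 0, 0], 0],
  [[0, 0, 0], 0],
])

```text
t: 34.55
position: [493.5, 229.1, 61.5]
orientation: [0.964, 0.267, 0.0, 0.0]
wrist_force: [0.8, -0.2, -2.5]
width: 22.9
```

```bash
python3 chk.py 2 w23 69.7 -0.9 61
```

```text
at [493.5 229.1  61.5] yaw 30.95 shift(share) [-0.0004 -0.003   0.0023] turn -0.0006 shift after turn [-0.0004 -0.003   0.0023] F [ 0.8 -0.2 -2.5] w 22.9 t 34.55
[[-31.0, 224.0], [65.0, 224.0], [119.0, 224.0], [216.0, 224.0], [269.0, 224.0], [366.0, 223.0], [420.0, 223.0], [517.0, 223.0]]
```

View pics/w23m.png

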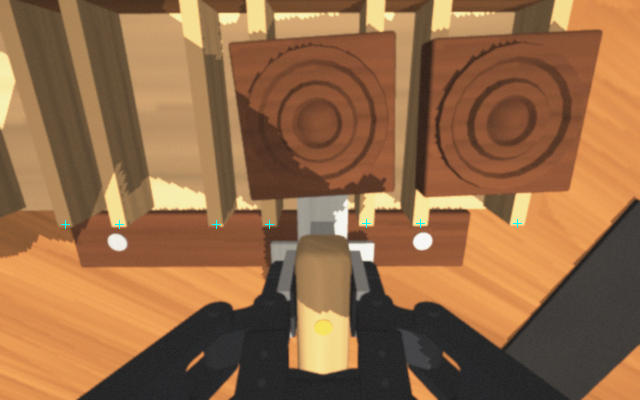

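apply_moves([
  [[-0.02, 0, 0], 0],
  [[-0.05, 0, 0], 0],
  [[-0.06, 0, 0], 0],
  [[-0.07, 0, 0], 0],
  [[-0.07, 0, 0], 0],
  [[-0.07, 0, 0], 0],
  [[-0.07, 0, 0], 0],
  [[-0.06, 0, 0], 0],
  [[-0.03, 0, 0], 0],
  [[0, 0, 0], 0],
  [[0, 0, 0], 0],
])

```text
t: 35.52
position: [408.0, 177.7, 61.7]
orientation: [0.964, 0.267, 0.001, -0.0]
wrist_force: [0.4, 0.0, -3.1]
width: 22.6
```

apply_moves([
  [[0, 0, -0.1], 0],
  [[0, 0, -0.15], 0],
  [[0, 0, -0.15], 0],
  [[0, 0, -0.15], 0],
  [[0, 0, -0.1], 0],
  [[0, 0, 0], 0],
  [[0, 0, 0], 0],
])

```text
t: 36.1
position: [409.4, 178.4, 192.5]
orientation: [0.964, 0.267, 0.002, -0.0]
wrist_force: [-0.0, 0.6, -3.3]
width: 22.5
```

```bash
python3 chk.py 2 w24 69.7 -0.9 61; python3 -c "
from h import *
rk(-2.5-67-1.5-75,126.3,190)"
```

```text
at [409.4 178.4 192.5] yaw 30.95 shift(share) [ 0.4878 -0.005   0.6595] turn -0.0005 shift after turn [ 0.4907 -0.004   0.6574] F [-0.   0.6 -3.3] w 22.5 t 36.1
[[89.0, 57.0], [153.0, 57.0], [188.0, 57.0], [252.0, 57.0], [287.0, 57.0], [351.0, 57.0], [386.0, 57.0], [450.0, 57.0]]
at [407.9 177.8 191.1] yaw 30.95 shift(share) [-0.3482  1.5368  0.0054] turn 0.7128 shift after turn [1.2313 0.9834 0.0054] F [ 0.4 -0.5 -3.4] w 22.7 t 36.15
```

View pics/w24m.png

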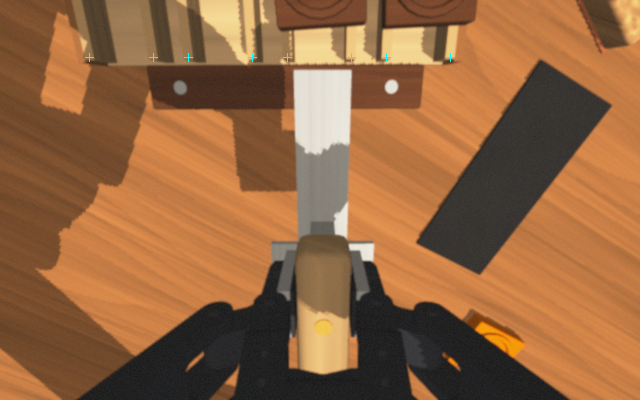

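apply_moves([
  [[0, 0, 0], 0.07],
  [[0, 0, 0], 0.07],
  [[0, 0, 0], 0.07],
  [[0, 0, 0], 0.07],
  [[0, 0, 0], 0.07],
  [[0, 0, 0], 0.07],
  [[0, 0, 0], 0.07],
  [[0, 0, 0], 0.07],
  [[0, 0, 0], 0.07],
  [[0, 0, 0], 0.07],
  [[0, 0, 0], 0.013],
  [[0, 0, 0], 0],
])

```text
t: 37.15
position: [406.7, 177.3, 189.7]
orientation: [0.958, -0.285, -0.002, 0.001]
wrist_force: [-1.1, 0.2, -3.3]
width: 22.6
```

apply_moves([
  [[0.11, 0.1, 0], 0],
  [[0.12, 0.1, 0], 0],
  [[0.12, 0.1, 0], 0],
  [[0.12, 0.1, 0], 0],
  [[0.12, 0.1, 0], 0],
  [[0.12, 0.1, 0], 0],
  [[0.12, 0.1, 0], 0],
  [[0.12, 0.1, 0.03], 0],
  [[0.12, 0.1, 0.05], 0],
  [[0.12, 0.08, 0.05], 0],
  [[0, 0, 0.05], 0],
  [[0, 0, 0], 0],
])

```text
t: 38.15
position: [498.1, -117.6, 152.6]
orientation: [0.958, -0.286, -0.003, -0.0]
wrist_force: [-1.6, 0.3, -2.4]
width: 22.7
```

apply_moves([
  [[0, 0, 0], 0],
  [[0, 0, 0], 0],
])

```text
t: 38.32
position: [498.6, -115.7, 155.1]
orientation: [0.958, -0.285, -0.001, -0.0]
wrist_force: [-0.3, -0.1, -1.9]
width: 22.9
```

```bash
python3 -c "
from h import *
rk(-2.5-67-1.5-75,126.3,61)
snap('wrist','w25')
"
```

```text
at [ 498.6 -115.7  155.1] yaw -33.13 shift(share) [0.0493 0.0035 0.4703] turn 0.0007 shift after turn [0.0484 0.0035 0.4704] F [-0.3 -0.1 -1.9] w 22.9 t 38.32
```

View pics/w25.png

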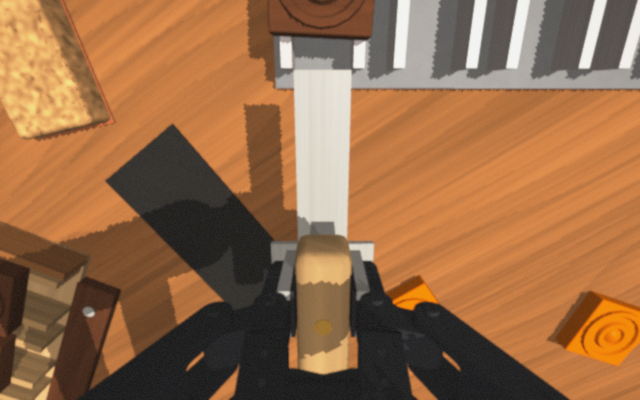

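apply_moves([
  [[0, 0.003, 0.06], 0],
  [[0, 0, 0.1], 0],
  [[0, 0, 0.1], 0],
  [[0, 0, 0.1], 0],
  [[0, 0, 0.08], 0],
  [[0, 0, 0.03], 0],
  [[0, 0, 0], 0],
  [[0, 0, 0], 0],
])

```text
t: 39.03
position: [499.5, -116.7, 62.1]
orientation: [0.958, -0.285, 0.0, -0.0]
wrist_force: [-0.3, -0.2, -3.3]
width: 22.6
```

```bash
python3 -c "
from h import *
rk(-2.5-67-1.5,126.3,61)
snap('wrist','w26')
"
```

```text
at [ 499.5 -116.7   62.1] yaw -33.15 shift(share) [0.4169 0.0021 0.0059] turn 0.0005 shift after turn [0.4169 0.0017 0.0056] F [-0.3 -0.2 -3.3] w 22.6 t 39.03
```

View pics/w26.png

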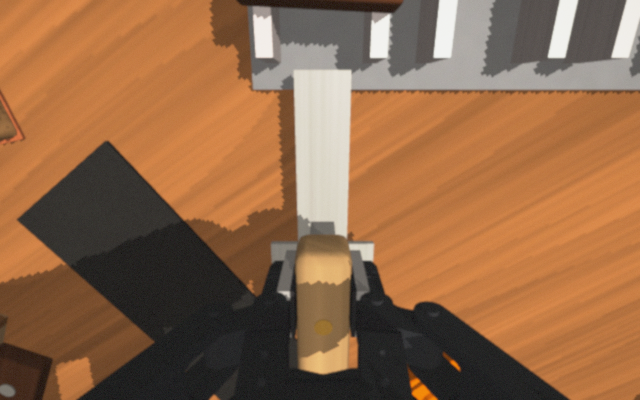

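apply_moves([
  [[0.03, 0, 0.003], 0],
  [[0.05, 0, 0], 0],
  [[0.06, 0, 0], 0],
  [[0.06, 0, 0], 0],
  [[0.06, 0, 0], 0],
  [[0.06, 0, 0], 0],
  [[0.057, 0, 0], 0],
  [[0.04, 0, 0], 0],
  [[0, 0, 0], 0],
  [[0, 0, 0], 0],
])

```text
t: 39.92
position: [569.1, -163.3, 60.6]
orientation: [0.958, -0.286, -0.0, -0.0]
wrist_force: [-0.9, 0.7, -2.0]
width: 22.5
```

apply_moves([
  [[0, 0, -0.02], 0],
  [[0, 0, -0.02], 0],
  [[0, 0, -0.02], 0],
  [[0, 0, -0.02], 0],
  [[0, 0, -0.03], 0],
  [[0, 0, -0.04], 0],
  [[0, 0, -0.06], 0],
  [[0, 0, -0.06], 0],
  [[0, 0, -0.06], 0],
  [[0, 0, -0.05], 0],
  [[0, 0, -0.03], 0],
  [[0, 0, 0], 0],
])

```text
t: 40.92
position: [569.9, -163.2, 144.8]
orientation: [0.958, -0.286, 0.002, 0.0]
wrist_force: [0.4, -0.4, -3.9]
width: 22.4
```

```bash
python3 -c "
from h import *
st(1,69.5,1.2,140)
snap('wrist','w27')
"
```

```text
at [ 569.9 -163.2  144.8] yaw -33.22 shift(share) [-1.7844 -1.6209  0.0194] turn -0.7136 shift after turn [ 0.6836 -2.3117  0.0242] F [ 0.4 -0.4 -3.9] w 22.4 t 40.92
```

View pics/w27.png

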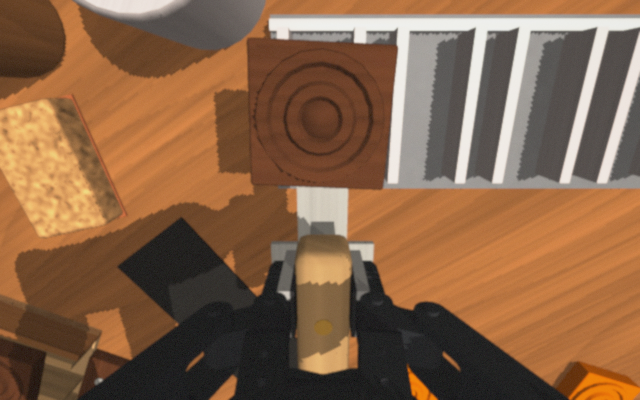

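apply_moves([
  [[-0.02, -0.02, 0], 0],
  [[-0.05, -0.045, 0], 0],
  [[-0.075, -0.07, 0], 0],
  [[-0.075, -0.07, 0], 0],
  [[-0.075, -0.07, 0], 0],
  [[-0.075, -0.07, 0], 0],
  [[-0.075, -0.07, 0], 0],
  [[-0.075, -0.07, 0], 0],
  [[-0.075, -0.07, 0], 0],
  [[-0.075, -0.07, 0], 0],
  [[-0.05, -0.045, 0], 0],
  [[-0.02, -0.02, 0], 0],
])

```text
t: 41.97
position: [518.6, 36.1, 142.2]
orientation: [0.959, -0.285, -0.001, -0.0]
wrist_force: [0.6, -0.2, -3.7]
width: 22.8
```

apply_moves([
  [[0, 0, 0], -0.02],
  [[0, 0, 0], -0.04],
  [[0, 0, 0], -0.055],
  [[0, 0, 0], -0.065],
  [[0, 0, 0], -0.065],
  [[0, 0, 0], -0.065],
  [[0, 0, 0], -0.065],
  [[0, 0, 0], -0.065],
  [[0, 0, 0], -0.065],
  [[0, 0, 0], -0.065],
  [[0, 0, 0], -0.06],
  [[0, 0, 0], -0.045],
])

```text
t: 42.97
position: [520.5, 33.3, 142.5]
orientation: [0.971, 0.24, -0.0, 0.0]
wrist_force: [0.5, 0.7, -3.7]
width: 22.8
```

apply_moves([
  [[0, 0, 0], -0.025],
  [[0, 0, 0], -0.013],
  [[0, 0, 0], 0],
  [[0, 0, 0], 0],
])

```text
t: 43.3
position: [520.5, 33.5, 142.7]
orientation: [0.964, 0.266, -0.0, 0.0]
wrist_force: [-0.3, -0.1, -3.6]
width: 22.9
```

```bash
python3 chk.py 1 w28 69.7 -0.2 140
```

```text
at [520.5  33.5 142.7] yaw 30.89 shift(share) [ 0.3848 -1.3354  0.0132] turn -0.0013 shift after turn [ 0.3874 -1.3346  0.0134] F [-0.3 -0.1 -3.6] w 22.9 t 43.3
[[-204.0, 81.0], [-129.0, 81.0], [-88.0, 81.0], [-13.0, 81.0], [29.0, 80.0], [104.0, 80.0], [146.0, 80.0], [221.0, 80.0]]
```

View pics/w28m.png

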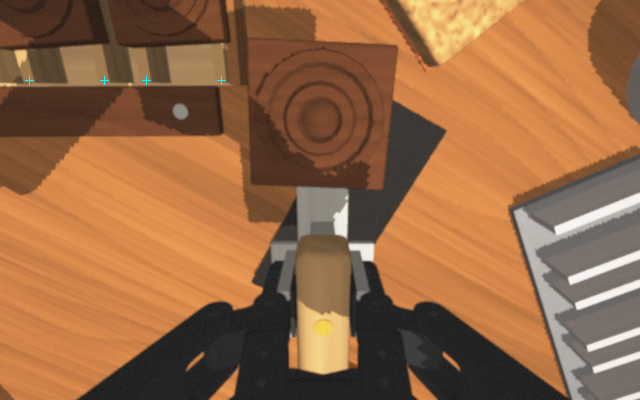

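apply_moves([
  [[0.01, -0.03, 0], 0],
  [[0.02, -0.07, 0], 0],
  [[0.036, -0.125, 0], 0],
  [[0.036, -0.125, 0], 0],
  [[0.036, -0.125, 0], 0],
  [[0.036, -0.125, 0], 0],
  [[0.036, -0.125, 0], 0],
  [[0.036, -0.125, 0], 0],
  [[0.036, -0.125, 0], 0],
  [[0.036, -0.125, 0], 0],
  [[0.036, -0.125, 0], 0],
  [[0.02, -0.07, 0], 0],
])

```text
t: 44.35
position: [450.5, 297.3, 143.0]
orientation: [0.964, 0.267, 0.0, -0.001]
wrist_force: [0.7, 0.1, -3.6]
width: 22.5
```

apply_moves([
  [[0.01, -0.035, 0], -0.001],
  [[0, 0, 0], 0],
  [[0, 0, 0], 0],
])

```text
t: 44.6
position: [449.5, 301.1, 142.7]
orientation: [0.963, 0.268, -0.0, 0.0]
wrist_force: [0.3, 0.1, -4.0]
width: 22.8
```

```bash
python3 chk.py 1 w29 69.7 -0.2 140
```

```text
at [449.5 301.1 142.7] yaw 31.09 shift(share) [ 0.003  -0.0047  0.0137] turn 0.0010 shift after turn [ 0.003  -0.0047  0.0137] F [ 0.3  0.1 -4. ] w 22.8 t 44.6
[[181.0, 183.0], [248.0, 183.0], [286.0, 183.0], [354.0, 183.0], [391.0, 183.0], [459.0, 183.0], [496.0, 183.0], [564.0, 183.0]]
```

View pics/w29m.png

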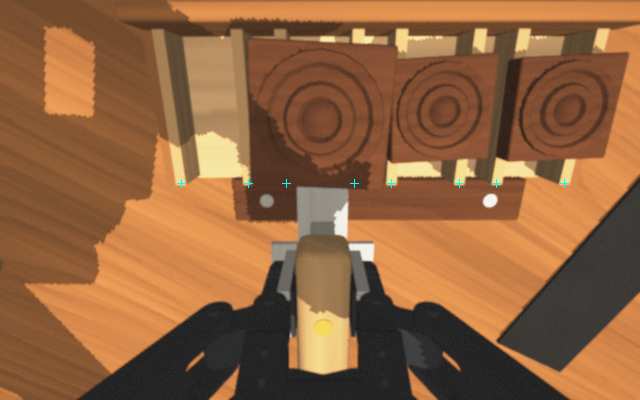

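apply_moves([
  [[0, -0.004, 0.02], 0],
  [[0, 0, 0.04], 0],
  [[0, 0, 0.05], 0],
  [[0, 0, 0.05], 0],
  [[0, 0, 0.05], 0],
  [[0, 0, 0.04], 0],
  [[0, 0, 0.03], 0],
  [[0, 0, 0.02], 0],
  [[0, 0, 0.02], 0],
  [[0, 0, 0.02], 0],
  [[0, 0, 0.02], 0],
  [[0, 0, 0.02], 0],
])

```text
t: 45.65
position: [449.7, 302.3, 66.9]
orientation: [0.964, 0.268, 0.001, -0.0]
wrist_force: [0.6, 0.2, -2.8]
width: 22.7
```

apply_moves([
  [[0, 0, 0.015], 0],
  [[0, 0, 0.01], 0],
  [[0, 0, 0], 0],
  [[0, 0, 0], 0],
])

```text
t: 45.98
position: [449.3, 302.0, 61.8]
orientation: [0.964, 0.268, -0.0, 0.0]
wrist_force: [-0.2, -0.4, -2.2]
width: 23.0
```

```bash
python3 chk.py 1 w30 69.7 -0.2 61
```

```text
at [449.3 302.   61.8] yaw 31.04 shift(share) [ 0.0013 -0.0004  0.0042] turn 0.0004 shift after turn [ 0.0013 -0.0004  0.0042] F [-0.2 -0.4 -2.2] w 23.0 t 45.98
[[121.0, 223.0], [218.0, 223.0], [272.0, 223.0], [368.0, 223.0], [422.0, 223.0], [519.0, 223.0], [572.0, 223.0], [669.0, 223.0]]
```

View pics/w30m.png

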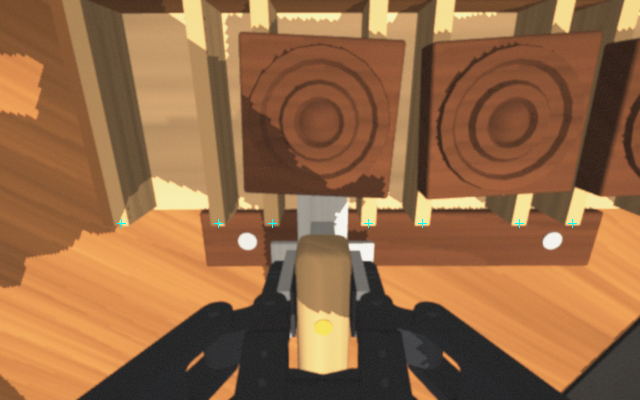

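apply_moves([
  [[-0.02, 0, 0], 0],
  [[-0.05, 0, 0], 0],
  [[-0.06, 0, 0], 0],
  [[-0.07, 0, 0], 0],
  [[-0.07, 0, 0], 0],
  [[-0.07, 0, 0], 0],
  [[-0.07, 0, 0], 0],
  [[-0.06, 0, 0], 0],
  [[-0.03, 0, 0], 0],
  [[0, 0, 0], 0],
  [[0, 0, 0], 0],
])

```text
t: 46.95
position: [363.9, 250.6, 62.1]
orientation: [0.964, 0.268, 0.001, -0.0]
wrist_force: [-0.6, -0.3, -2.7]
width: 22.7
```

apply_moves([
  [[0, 0, -0.1], 0],
  [[0, 0, -0.15], 0],
  [[0, 0, -0.2], 0],
  [[0, 0, -0.2], 0],
  [[0, 0, -0.2], 0],
  [[0, 0, -0.2], 0],
  [[0, 0, -0.1], 0],
  [[0, 0, 0], 0],
  [[0, 0, 0], 0],
])

```text
t: 47.7
position: [365.0, 251.2, 293.2]
orientation: [0.964, 0.268, 0.002, -0.001]
wrist_force: [0.0, 0.2, -3.1]
width: 22.8
```

```bash
python3 chk.py 1 w31 69.7 -0.2 61; python3 -c "
from h import *
print(outframe((-6,0),MAT));delta([*outframe((-6,0),MAT),150],MAT[2])
snap('side','s31')"
```

```text
at [365.  251.2 293.2] yaw 31.04 shift(share) [ 4.8820e-01 -1.1000e-03  1.1633e+00] turn 0.0004 shift after turn [ 4.9340e-01 -1.1000e-03  1.1611e+00] F [ 0.   0.2 -3.1] w 22.8 t 47.7
[[225.0, 66.0], [272.0, 66.0], [298.0, 66.0], [345.0, 66.0], [371.0, 66.0], [418.0, 66.0], [444.0, 66.0], [491.0, 66.0]]
[501.30877998   5.17552712]
at [363.7 250.4 291.4] yaw 31.03 shift(share) [-0.0426  1.4054  0.7071] turn 0.3104 shift after turn [0.6207 1.2617 0.707 ] F [-0.5  0.1 -3.7] w 23.0 t 47.75
```

View pics/w31m.png

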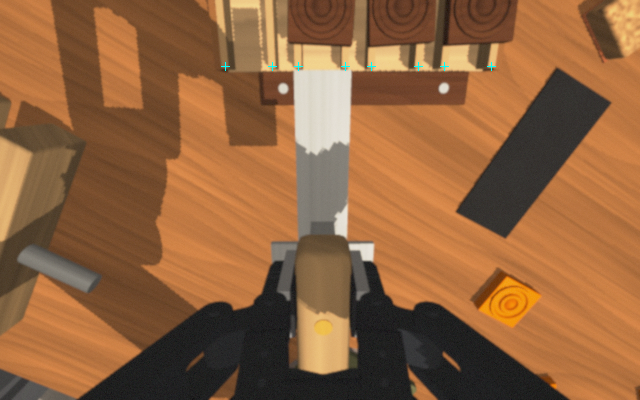

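View pics/s31.png

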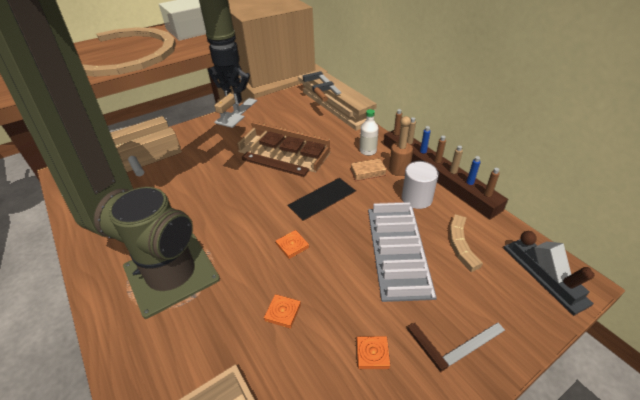

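apply_moves([
  [[0, 0, 0], 0.062],
  [[0, 0, 0], 0.062],
  [[0, 0, 0], 0.062],
  [[0, 0, 0], 0.062],
  [[0, 0, 0], 0.062],
  [[0, 0, 0], 0],
  [[0, 0, 0], 0],
])

```text
t: 48.38
position: [362.8, 249.9, 289.9]
orientation: [1.0, 0.029, -0.002, 0.001]
wrist_force: [0.4, -0.9, -2.3]
width: 23.0
```

apply_moves([
  [[0.062, 0.126, 0.07], 0],
  [[0.062, 0.126, 0.07], 0],
  [[0.062, 0.126, 0.07], 0],
  [[0.062, 0.126, 0.07], 0],
  [[0.062, 0.126, 0.07], 0],
  [[0.062, 0.126, 0.07], 0],
  [[0.062, 0.126, 0.07], 0],
  [[0.062, 0.126, 0.07], 0],
  [[0.062, 0.126, 0.07], 0],
  [[0.062, 0.126, 0.07], 0],
  [[0, 0, 0], 0],
  [[0, 0, 0], 0],
])

```text
t: 49.38
position: [500.8, 4.3, 150.0]
orientation: [1.0, 0.027, -0.002, -0.0]
wrist_force: [-0.9, -0.0, -3.4]
width: 22.8
```

```bash
python3 -c "
from h import *
delta([*outframe((-6,0),MAT),44],MAT[2])
snap('wrist','w32')"
```

```text
at [500.8   4.3 150. ] yaw 3.09 shift(share) [ 0.0048 -0.0037  0.5299] turn -0.0001 shift after turn [ 0.0028 -0.004   0.53  ] F [-0.9 -0.  -3.4] w 22.8 t 49.38
```

View pics/w32.png

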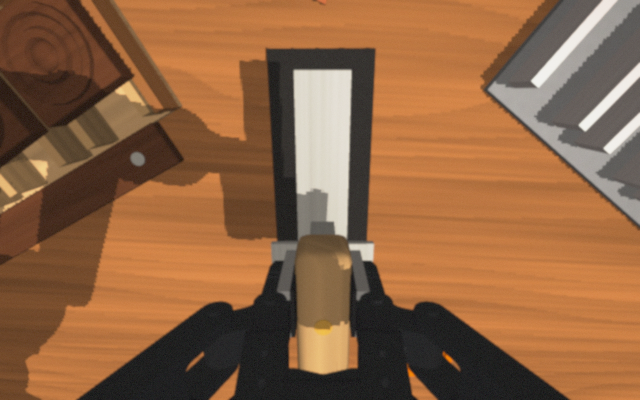

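Centred on the mat. Lowering.

apply_moves([
  [[0, 0, 0.06], 0],
  [[0, 0, 0.1], 0],
  [[0, 0, 0.1], 0],
  [[0, 0, 0.1], 0],
  [[0, 0, 0.08], 0],
  [[0, 0, 0.04], 0],
  [[0, 0, 0.025], 0],
  [[0, 0, 0.015], 0],
  [[0, 0, 0], 0],
  [[0, 0, 0], 0],
])

```text
t: 50.27
position: [501.8, 5.7, 48.6]
orientation: [1.0, 0.028, 0.001, 0.0]
wrist_force: [1.2, -0.1, -3.1]
width: 22.7
```

apply_moves([
  [[0, 0, 0.008], 0],
  [[0, 0, 0], 0],
  [[0, 0, 0], 0],
])

```text
t: 50.52
position: [501.5, 5.5, 46.7]
orientation: [1.0, 0.027, 0.0, 0.0]
wrist_force: [-0.5, 0.3, -2.5]
width: 22.6
```

apply_moves([
  [[0, 0, 0.008], 0],
  [[0, 0, 0], 0],
  [[0, 0, 0], 0],
])

```text
t: 50.77
position: [501.1, 5.5, 44.6]
orientation: [1.0, 0.027, -0.0, 0.0]
wrist_force: [-0.2, 1.2, -2.7]
width: 22.7
```

apply_moves([
  [[0, 0, 0.008], 0],
  [[0, 0, 0], 0],
  [[0, 0, 0], 0],
])

```text
t: 51.02
position: [501.2, 5.6, 44.2]
orientation: [1.0, 0.027, 0.0, 0.0]
wrist_force: [-2.8, -0.4, 8.8]
width: 22.6
```

apply_moves([
  [[0, 0, 0.005], 0],
  [[0, 0, 0], 0],
  [[0, 0, 0], 0],
])

```text
t: 51.27
position: [501.2, 5.7, 44.2]
orientation: [1.0, 0.027, 0.001, 0.0]
wrist_force: [-4.9, 0.8, 16.6]
width: 22.7
```

Contact at 44.2 mm. I'll ease off slightly, open and go up.

apply_moves([
  [[0, 0, -0.007], 0],
  [[0, 0, 0], 0],
  [[0, 0, 0], 0],
])

```text
t: 51.52
position: [501.6, 5.6, 44.2]
orientation: [1.0, 0.027, 0.001, 0.0]
wrist_force: [-2.4, 0.3, 8.0]
width: 22.8
```

apply_moves([
  [[0, 0, 0], 0],
  [[0, 0, 0], 0],
  [[0, 0, 0], 0],
  [[0, 0, 0], 0],
  [[0, 0, 0], 0],
  [[0, 0, 0], 0],
], jaw=0.75)

```text
t: 52.02
position: [501.2, 5.6, 43.3]
orientation: [1.0, 0.027, -0.0, -0.0]
wrist_force: [-0.3, -0.7, 0.6]
width: 63.8
```

apply_moves([
  [[0, 0, -0.05], 0],
  [[0, 0, -0.15], 0],
  [[0, 0, -0.2], 0],
  [[0, 0, -0.2], 0],
  [[0, 0, -0.2], 0],
  [[0, 0, -0.2], 0],
  [[0, 0, -0.2], 0],
  [[0, 0, -0.2], 0],
  [[0, 0, -0.1], 0],
  [[0, 0, 0], 0],
  [[0, 0, 0], 0],
])

```text
t: 52.93
position: [501.8, 5.5, 344.8]
orientation: [1.0, 0.027, 0.002, 0.0]
wrist_force: [-0.4, -0.2, -1.1]
width: 64.0
```

```bash
python3 -c "
from h import *
delta([500,0,300],MAT[2])
snap('wrist','w33');snap('top','t33')
c,im,D=load('w33')
tray=[*outframe((90,TY),STOP),STOP[2]]
for n in('t33',):
    c,im,D=load(n)
    cv2.imwrite('pics/t33z.png',cv2.resize(im[125:245,120:320],None,fx=4,fy=4,interpolation=cv2.INTER_CUBIC))"
```

```text
at [501.8   5.5 344.8] yaw 3.13 shift(share) [-0.0111  0.0271  0.2241] turn 0.0004 shift after turn [-0.0103  0.0272  0.2241] F [-0.4 -0.2 -1.1] w 64.0 t 52.93
```

View pics/w33.png

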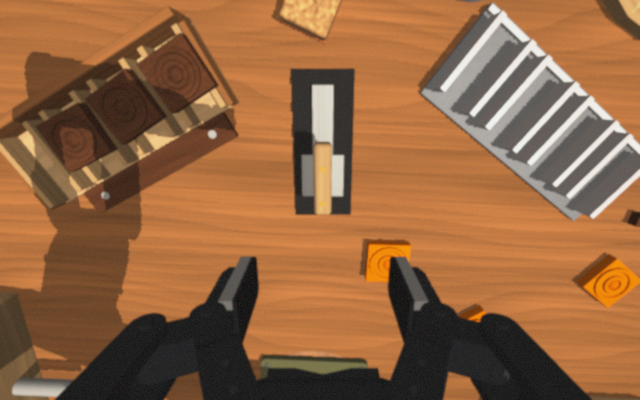

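View pics/t33z.png

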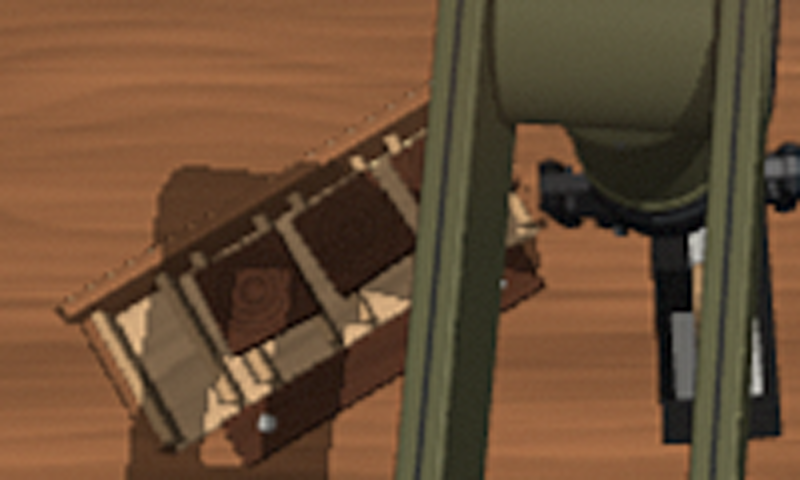

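apply_moves([
  [[-0.02, -0.13, 0], -0.03],
  [[-0.02, -0.13, 0], -0.03],
  [[-0.02, -0.13, 0], -0.03],
  [[-0.02, -0.13, 0], -0.03],
  [[-0.02, -0.13, 0], -0.03],
  [[-0.02, -0.13, 0], -0.03],
  [[-0.02, -0.13, 0], -0.03],
  [[-0.02, -0.13, 0], -0.03],
  [[-0.02, -0.13, 0], -0.03],
  [[0, 0, 0], -0.04],
  [[0, 0, 0], 0],
  [[0, 0, 0], 0],
])

```text
t: 54.03
position: [409.8, 222.2, 341.7]
orientation: [0.964, 0.267, -0.002, 0.0]
wrist_force: [-0.1, -0.3, 0.2]
width: 64.1
```

```bash
python3 chk.py 1 w34 69 0 61; python3 -c "
from h import *
c,im,D=load('w34')
cv2.imwrite('pics/w34z.png',cv2.resize(im[0:200,150:550],None,fx=2,fy=2,interpolation=cv2.INTER_CUBIC))
tray=[*outframe((90,TY),STOP),STOP[2]]
print(proj(c,[[*outframe((-68,y),tray),40] for y in (153,99,69,15,-15,-69,-99,-153)])*2-[300,0])
"
```

```text
at [409.8 222.2 341.7] yaw 30.99 shift(share) [ 0.3849 -0.2417  1.4021] turn -0.0001 shift after turn [ 0.3799 -0.2417  1.4034] F [-0.1 -0.3  0.2] w 64.1 t 54.03
[[200.0, 86.0], [241.0, 86.0], [264.0, 86.0], [306.0, 86.0], [328.0, 86.0], [370.0, 86.0], [393.0, 86.0], [434.0, 86.0]]
[[100.4139608  172.00010752]
 [182.86295894 171.97998941]
 [228.66983432 171.96881222]
 [311.1255878  171.94869245]
 [356.93621638 171.93751435]
 [439.39872603 171.91739293]
 [485.21310828 171.90621391]
 [567.68237493 171.88609085]]
```

View pics/w34m.png

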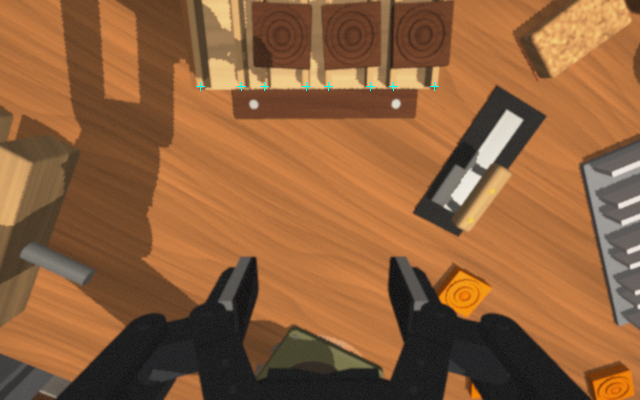

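View pics/w34z.png

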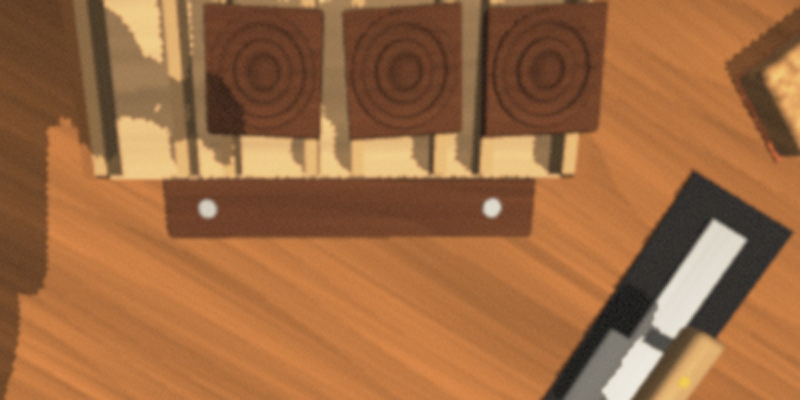

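```bash
python3 -c "
from h import *
c,im,D=load('w34')
tray=[*outframe((90,TY),STOP),STOP[2]]
for q in ray(c,unz([(263.5,71),(406.5,70.5),(547,69)],(150,0),2),64): print('ros in tray (want -12; 42,-42,-126)',inframe(q,tray).round(1))
l=fit(c,[(95,15,8),(95,-15,8)],unz([(712,219),(747,240)],(150,0),2),[500,0,0]);print('lifter',l[0],'in mat',inframe(l[0],MAT))
r=fit(c,[(-68,y,40) for y in (153,-153)],unz([(100,175),(568,174.5)],(150,0),2),[540,308,31]);print('tray in stop',inframe(r[0],STOP),r[0][2]-STOP[2])
P=pts(c,D)
for uv in [(263.5,71),(406.5,70.5),(547,69)]:
  u,v=unz(uv,(150,0),2).round().astype(int);print(P[v-2:v+3,u-2:u+3,2].mean().round(1))
"
```

```text
ros in tray (want -12; 42,-42,-126) [-11.9  41.2]
ros in tray (want -12; 42,-42,-126) [-11.7 -43.3]
ros in tray (want -12; 42,-42,-126) [ -10.9 -126.1]
lifter [501.45   3.78   3.65] in mat [-5.93445508 -1.40112202]
tray in stop [88.6198732  10.33332828] 0.03999999999999915
62.9
63.3
62.8
```

```bash
python3 -c "
from rig import ctrl
print(ctrl.hand_in())"
```

```text
the job is handed in; nothing more can be done
None
```

I finished the job and handed it in at about 54 s of the 210 s allowed. The hand-in gives no verdict, so what follows is from my own last checks.

- **Tray:** I hooked a finger behind the lip and drew it against the batten. In the last picture its origin is 88.6 mm from the batten's origin, where hard contact would be 90 mm, so it agrees within camera error. It was square within 0.1°.
- **Rosettes:** Only three were present, at bays 0, 2 and 3. Each was carried on the blade, and the pictures showed it level and not shifted on the blade. They now sit in slots 1, 2 and 3, within about 1.3 mm of the middle across and about 1 mm along, at matching heights.
- **Lifter:** It lies flat and released on the mat, about 6 mm short of the middle along it and 1.4 mm to one side.
- **Everything else:** The three orange look-alikes and the bystanders were not touched. I did not measure the bystanders again at the end. The arm finished clear of the bench.

No check failed. The top and wrist cameras disagreed by 2–3 mm on some positions. I also saw no sign of the tray or lifter being knocked aside.

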